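# Walk a tube block round and home onto a cooling dock

### The job

The heavy aluminium tube block stands askew in front of the cooling dock and must be docked to be chilled. It is too wide to grip, so walk it round with the fingertips, pushing now one corner and now another, until the face with the two bevelled corners looks at the dock's cold plate, and push it home between the side guides until that face lies flat against the plate along its whole width. Keep it sliding flat on the worktop without lifting, tipping or slamming it, leave the tube, the beaker and the screw case where they stand, and finish with the hand clear.

Things in the scene. Friction and masses are not known exactly. Their poses are not given: they have to be found in the camera images.
- tube_block: Aluminium block with 20 tube bores in its top, 88 mm (its x) by 100 mm (its y), 40 mm high, about 0.8 kg, resting on the worktop; too wide to grip. Worktop edge: x = 0.35. Origin: centre of its underside; z up. Its +x face is the contact face, told by the bevels (18 mm along x, 9 mm along y) on its two upright corners; the -x face has square corners and a small round thermometer pocket. Sliding takes 3 to 7 N.
- face_left (a point): Point on the block's contact face, 20 mm above its underside, 36 mm to the +y side of the face's middle.
- face_right (a point): Point on the block's contact face, 20 mm above its underside, 36 mm to the -y side of the face's middle.
- dock: Cooling dock, fixed: low white housing 130 mm wide, 77 mm high, from x = 10 to 82 mm in its frame. Origin: on the worktop at the foot of the upright aluminium cold plate's front face; x points into the machine, z up. Cold plate face is the plane x = 0, 106 mm wide, 3 to 49 mm high. Open below: no floor. Docked, the block's axes match the dock's and its origin is at x = -44 mm, y = 0.
- guide_left (a point): Middle of the inner face of the dock's left (+y) steel side guide at its straight front end: dock frame x = -34, y = +56 mm, 15 mm up. The two guides are 112 mm apart inside, 3 to 27 mm high, 7 mm thick; straight from x = -34 mm to the housing, ahead of that flared outwards at 25 degrees to x = -55 mm, y = 72 mm at most.
- guide_right (a point): The same point on the right (-y) guide: dock frame x = -34, y = -56 mm, 15 mm up.
- centrifuge: Centrifuge, fixed, a box 250 mm high that stands left of the dock: in its frame (origin on the worktop, axes along the world's) it fills x = -117 to 133 mm, y = -134 to 151 mm; knobs stand 18 mm out of its front. Keep the wrist clear of it.
- tube: Bystander: clear capped centrifuge tube standing upright, 34 mm across, 108 mm high. Origin: centre of its underside.
- beaker: Bystander: small glass beaker, 55 mm across, 70 mm high. Origin: centre of its underside.
- case: Bystander: round screw case with black lid, 37 mm across, 58 mm high. Origin: centre of its underside.
Mind the look-alikes: they are no part of the job. There is more than one size of the dock; the one meant has the size given above.

How it is judged:
By the outcome, as a careful person would: the job done as asked, in the order asked, and still so for the second after the job is handed in, with the robot touching nothing.
It also fails if it takes over 72 s, if anything falls off the work surface, if the arm or the gripper's body presses on something with over 40 N, if the wrist force passes 120 N, or if a joint passes its speed limit or range.

### The arm

A 7-joint arm with a two-finger parallel gripper is mounted at the origin on a cart in front of the work surface, level with it; the furniture and walls round the work are solid. World frame = base frame: x ahead of the robot, y to its left, z up, the work surface at z = 0. Lengths are in m, angles in degrees, forces in N, time in s.
With the tool pointing down it reaches from about 0.4 to 0.9 m from the base axis. Payload 5.5 kg.
Tool frame: the origin (TCP) lies between the finger pads; the fingertips stand 19 mm ahead of it and the grasp point (between the pads) is the TCP; y points along the fingers, z is the direction in which the jaws open and shut, and the axes are right-handed (so a half turn about y gives the same grasp; the last joint's range is limited). The gripper opens to 92 mm and grips with 3 to 60 N. Pads are 19 mm wide; open, the fingers measure 130 mm over their backs; the gripper's body (75 mm by 190 mm) begins 47 mm behind the grasp point.
Start: joints at [-52.185, 28.699, -24.465, 88.831, 12.651, 65.22, -12.049], TCP at [0.251, 0.6, 0.211] pointing down, gripper open.
Joint ranges: [-164.97, 164.97], [-17.58, 116.51], [-87.97, 89.64], [11.32, 138.91], [-80.73, 260.73], [10.89, 115.49], [-147.41, 147.41]. Speed limits (degrees/s): [147.25, 147.25, 180, 180, 180, 180, 180].

### API

Orientations are given as a 3x3 rotation matrix whose columns are the frame's x, y, z axes.
In Python, from rig import ctrl gives the robot as it stands.
- The arm moves only by the tool carry_out, never from a script. Its argument "rows" is a list of rows, each an object with "dp": the shift along the tool's x, y, z in mm, a list of three; "yaw": the turn about the tool's y in rad. A call has 1 to 20 rows; each row shifts and turns the pose as measured when the row begins, along the tool's axes as they then stand; what a row does not reach is not made up. A row lasts 1/12 s, in which the tool goes at most 41.7 mm and 7.16 degrees, less where a joint would pass 70% of its speed; a pose out of reach is approached as far as the arm can. A call is refused whole if a number of a shift passes 41.7 or a number of a turn 0.125, either way. A call with a gripper value outside its range is refused whole. "jaw" is the closure, from 0 (fully open) to 1 (shut), set as the call begins (left out, the last holds). The fingers move at their own pace and stop on an object; the grip force is fixed at half the most. Time passes only in rows, so rows that do not move let the fingers close. It gives the time, the measured TCP pose, the force and the opening at its end, in the units of the state.
- ctrl.sense(): the state, without advancing time (a new reading comes with each control period).
- ctrl.get_image(name): name is "side" or "top"; returns the picture (420x560x3 uint8, blue, green, red); there is no depth.
- ctrl.camera_info(name): a dict with "mtx" (3x3 intrinsics, pixels), "rvec" (rotation vector, rad) and "tvec" (3), from world to camera coordinates, as OpenCV has them. Camera axes: x right, y down, z forward; pixel columns grow to the right and rows downward; lengths in m; the calibration is good to about 2 mm. A picture is of the moment at which its call begins. camera_info takes no time and is no camera call.
- ctrl.hand_in(): hands the job in, once; it reports no verdict.
The state is a dict: "time_s": time; "joint_pos": joint angles; "qvel": joint speeds; "joint_torque": joint torques, N m; "eef_pos": TCP position; "tcp_rot": TCP orientation; "ft_force": force on the tool from outside, world axes, zero at the start; "ft_torque": the same for the moment, N m; "gripper_width": opening from 0.0 (shut) to 1.0 (fully open).
Only numpy, scipy, OpenCV 4.12 (cv2) and the standard library are available. Lean on these libraries where they do the work, as an engineer would, in place of code of your own. Each camera call takes 0.05 s, during which the arm holds its last target.

## Working session

There is one attempt and no reset: what is moved stays moved. The work goes in short steps, Python scripts to look and compute and a tool call to move; the robot and the scene stay as the last step left them, time stands still between calls to the robot, and variables do not carry over. Pictures are saved under pics/ and viewed, and the job is handed in when it is done.

Besides the shell and the picture viewer there is one more tool, called after "Call:" as name([rows], argument=value, ...), one row to a line, values as JSON. carry_out: Moves the arm, as the interface text tells. Its arguments: {"type":"object","properties":{"rows":{"type":"array"},"jaw":{"type":"number"}},"required":["rows"]}

```bash
ls; mkdir -p pics
python3 - <<'E'
from rig import ctrl
import cv2
print(ctrl.sense())
for n in("side","top"):
    cv2.imwrite(f"pics/{n}0.png",ctrl.get_image(n)); print(n,ctrl.camera_info(n))
E
```

```text
pics
{'time_s': 0.0, 'joint_pos': array([-52.18550642,  28.75257127, -24.45207897,  88.89266294,
        12.64995465,  65.2203704 , -12.04757314]), 'qvel': array([ 0.02684465, -0.02521287,  0.07286445,  0.09716736,  0.00684255,
       -0.05027056, -0.04930131]), 'joint_torque': array([-4.53034090e-04, -5.66584182e+01, -5.81623390e+00, -2.79118180e+01,
       -6.86664367e-02,  3.06325871e-02,  1.77334127e-04]), 'eef_pos': array([0.25095651, 0.59878932, 0.20948133]), 'tcp_rot': array([[ 9.22331494e-01, -8.14388675e-04,  3.86398694e-01],
       [-3.86399548e-01, -1.78610655e-03,  9.22329767e-01],
       [-6.09856773e-05, -9.99998073e-01, -1.96206174e-03]]), 'ft_force': array([0.24072381, 0.41028475, 0.34718163]), 'ft_torque': array([0.01877853, 0.02785693, 0.00614533]), 'gripper_width': 0.9995685229191387}
side {'mtx': array([[443.67868976,   0.        , 278.39195722],
       [  0.        , 443.67868976, 210.5558624 ],
       [  0.        ,   0.        ,   1.        ]]), 'rvec': array([ 2.00047043, -1.39319147,  0.55091913]), 'tvec': array([-0.3996245 ,  0.34294264,  0.95890907])}
top {'mtx': array([[412.06395899,   0.        , 280.73160249],
       [  0.        , 412.06395899, 210.20202032],
       [  0.        ,   0.        ,   1.        ]]), 'rvec': array([ 2.24378699, -1.96488418,  0.20411484]), 'tvec': array([-0.29302495,  0.49255813,  1.02607305])}
```

View pics/side0.png

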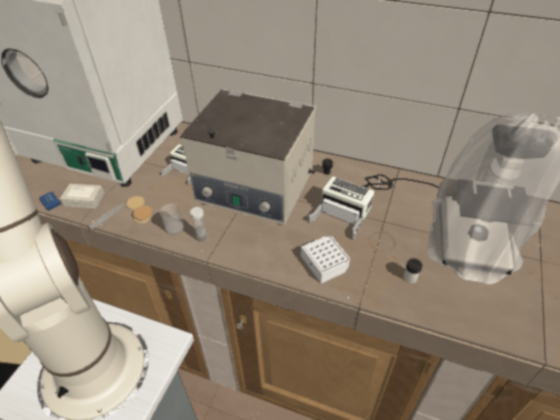

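View pics/top0.png

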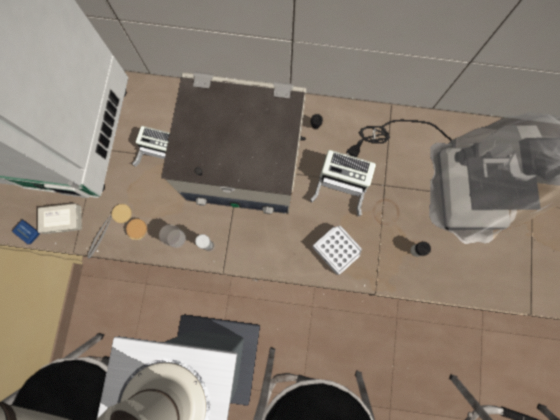

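```bash
cat > h.py <<'E'
import cv2, numpy as np
from rig import ctrl
def cam(n):
    c=ctrl.camera_info(n); R=cv2.Rodrigues(c['rvec'])[0]; return c['mtx'],R,np.array(c['tvec']).reshape(3),c['rvec']
def plane(n,uv,z):
    K,R,t,_=cam(n); uv=np.atleast_2d(np.array(uv,float)); out=[]
    C=-R.T@t
    for u,v in uv:
        d=R.T@np.linalg.inv(K)@np.array([u,v,1]); out.append(C+d*(z-C[2])/d[2])
    return np.array(out)
def proj(n,P):
    K,R,t,r=cam(n); return cv2.projectPoints(np.atleast_2d(np.array(P,float)),r,t,K,None)[0][:,0]
def crop(n,img,x0,y0,w,h,s,name):
    c=cv2.resize(img[y0:y0+h,x0:x0+w],None,fx=s,fy=s,interpolation=cv2.INTER_CUBIC)
    for k in range(0,w,10):
        cv2.putText(c,str(x0+k),(k*s,8),0,.3,(0,0,255),1) if k%20==0 else None; cv2.line(c,(k*s,10),(k*s,14),(0,0,255),1)
    for k in range(0,h,10):
        cv2.putText(c,str(y0+k),(0,k*s+4),0,.3,(0,0,255),1); 
    cv2.imwrite(f"pics/{name}.png",c)
E
python3 - <<'E'
from h import *
t=cv2.imread("pics/top0.png"); s=cv2.imread("pics/side0.png")
crop("top",t,300,140,100,75,8,"t0a"); crop("top",t,300,205,100,75,8,"t0c"); crop("side",s,290,165,100,75,8,"s0a");crop("side",s,290,220,100,75,8,"s0c")
E
```

```text
(no output)
```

View pics/t0a.png

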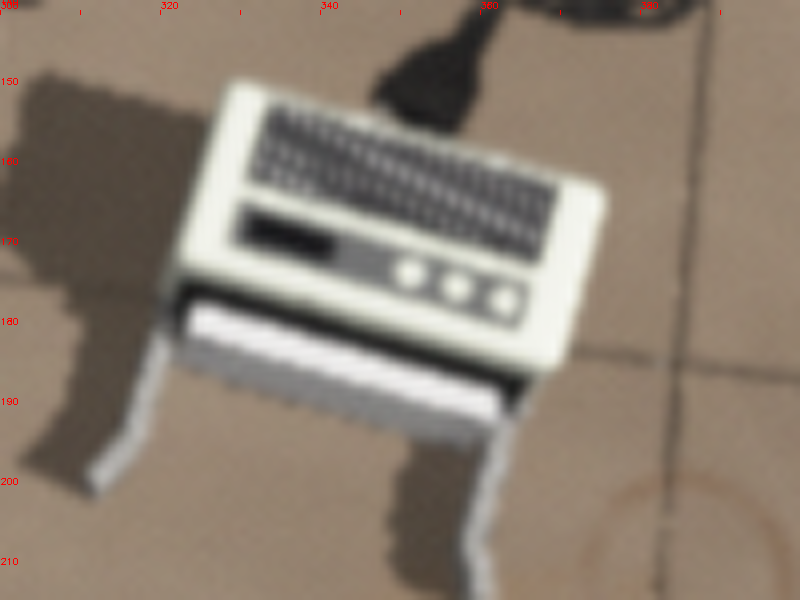

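View pics/t0c.png

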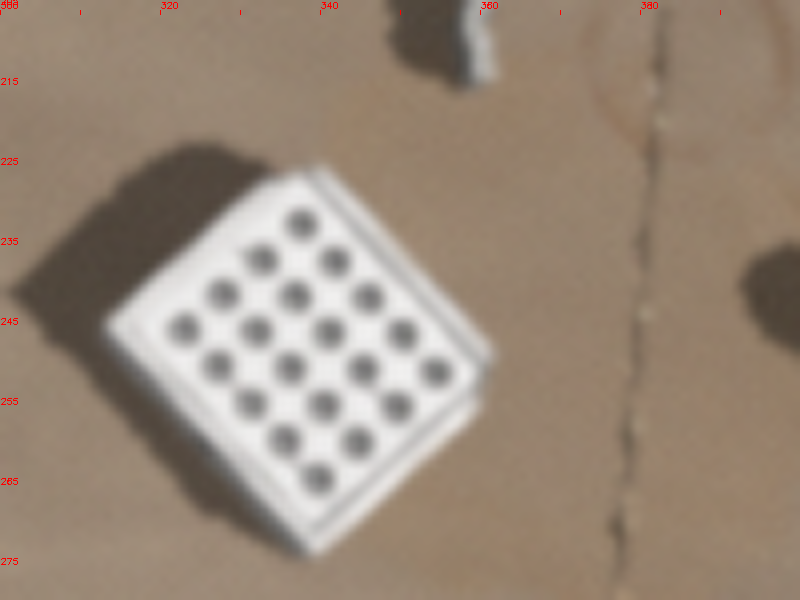

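View pics/s0a.png

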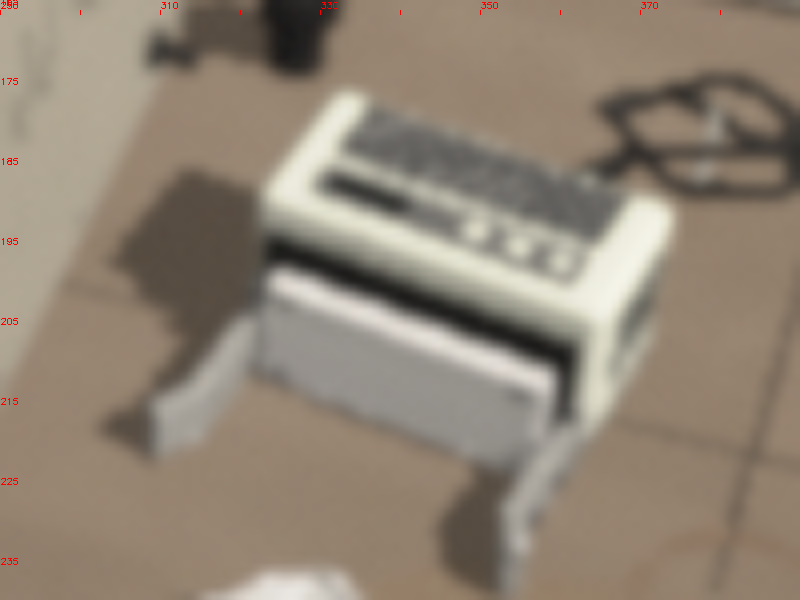

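View pics/s0c.png

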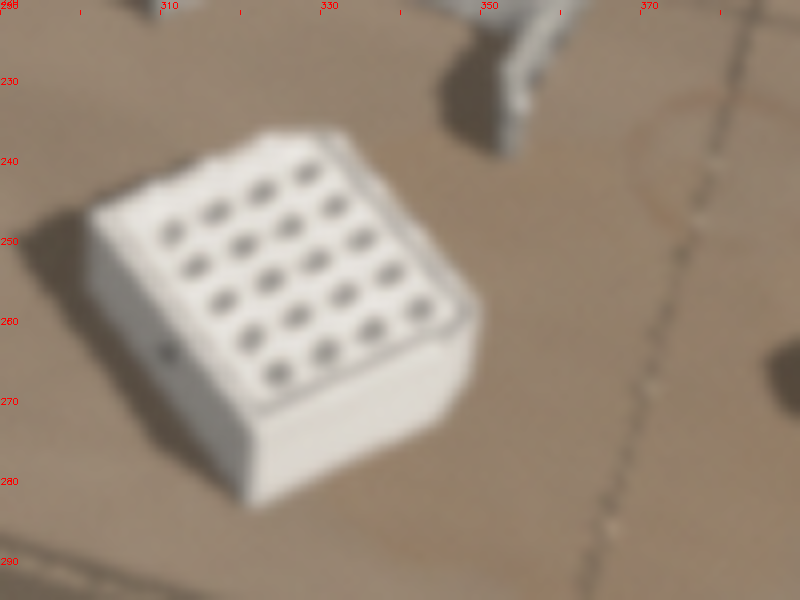

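```bash
cat >> h.py <<'E'
from scipy.optimize import least_squares
def fit(obs,x0,f=1.0):
    # obs: list of (cam, local xyz mm, uv)
    def r(p):
        c,s=np.cos(p[2]),np.sin(p[2]); o=[]
        for n,l,uv in obs:
            l=np.array(l)/1000.; P=[p[0]+c*l[0]-s*l[1],p[1]+s*l[0]+c*l[1],l[2]]
            o+=list(proj(n,P)[0]-uv)
        return np.array(o)
    q=least_squares(r,x0); return q.x, r(q.x).reshape(-1,2)
E
python3 - <<'E'
from h import *
print("block bores",plane("top",[[337.7,233],[354.5,251.5],[323,246],[339.8,264.5]],.04))
# dock
o=[("top",(82,65,77),(329,149.5)),("top",(82,-65,77),(376,163.5)),("top",(10,-65,77),(369.5,186.5)),("top",(10,65,77),(322,173.5)),
("top",(-55,72,27),(311.5,201)),("top",(-55,-72,27),(361.5,214)),
("side",(82,65,77),(332,176.5)),("side",(82,-65,77),(374,190)),("side",(10,-65,77),(366,206)),("side",(10,65,77),(322.5,188)),
("side",(0,53,49),(323.5,200)),("side",(0,-53,49),(359,214.5)),("side",(0,53,3),(322,212)),("side",(0,-53,3),(353.5,224))]
d=fit(o,[.7,-.2,0]); print(d[0],np.degrees(d[0][2]),"\n",d[1].round(1))
b=[("top",(44,41,40),(340.5,226)),("top",(26,50,40),(333.5,228)),("top",(-44,50,40),(313.5,245.5)),("top",(-44,-50,40),(339,274.5)),("top",(26,-50,40),(360,255.5)),("top",(44,-41,40),(361.5,249.5)),
("side",(-44,50,40),(301.5,247)),("side",(-44,-50,40),(322,271.5)),("side",(44,-41,40),(349.5,257.5)),("side",(44,41,40),(332,236.5)),("side",(-44,-50,0),(321,283)),("side",(26,50,40),(322,237.5))]
e=fit(b,[.5,-.2,-.9]); print(e[0],np.degrees(e[0][2]),"\n",e[1].round(1))
E
```

```text
block bores [[ 0.48854908 -0.38065885  0.04      ]
 [ 0.44619817 -0.42878802  0.04      ]
 [ 0.44962908 -0.34638237  0.04      ]
 [ 0.40790034 -0.39450851  0.04      ]]
[ 0.61123242 -0.38016076 -0.16174497] -9.267304289256197 
 [[-0.4 -1. ]
 [ 0.6 -1.3]
 [ 0.3  1.2]
 [-0.8  0.1]
 [-1.2 -0.4]
 [ 0.8  1.8]
 [ 0.3 -1.9]
 [ 1.  -0.5]
 [-0.9 -0.5]
 [-1.2  1.5]
 [-0.5  0.4]
 [-0.8 -0.9]
 [ 0.1 -0.1]
 [ 2.9  1.1]]
[ 0.44841297 -0.38737529 -0.71117372] -40.74725288556285 
 [[-0.3 -0.3]
 [-0.7 -0.3]
 [-0.4 -0.1]
 [ 0.6  0. ]
 [-0.7  0.8]
 [ 0.4 -0.4]
 [-0.6 -0.7]
 [-0.1  2.4]
 [ 0.2 -0.1]
 [-0.4 -0.6]
 [ 0.1  0.5]
 [ 1.9 -1.3]]
```

Run:
```python
from h import *
a=plane("top",[[329,149.5],[376,163.5],[369.5,186.5],[322,173.5]],.077);print(a)
print([np.linalg.norm(a[i]-a[i-1]) for i in range(4)])
for n,q,z in (("top",[[323.5,177.5],[362.5,188.5]],.049),("side",[[323.5,200],[359,214.5]],.049),("top",[[311.5,201],[361.5,214]],.027),("side",[[310,217],[354.5,232.5]],.027)):
    p=plane(n,q,z);v=p[1]-p[0];print(n,p,np.linalg.norm(v),np.degrees(np.arctan2(v[0],-v[1])))
t=cv2.imread("pics/top0.png"); s=cv2.imread("pics/side0.png")
crop("top",t,120,110,100,75,8,"t0d"); crop("side",s,150,130,100,75,8,"s0d")
crop("top",t,80,200,160,60,5,"t0e")
```

```text
[[ 0.69991905 -0.33046436  0.077     ]
 [ 0.67789462 -0.45632032  0.077     ]
 [ 0.61374812 -0.44497195  0.077     ]
 [ 0.63220938 -0.31954049  0.077     ]]
[np.float64(0.06858520769492321), np.float64(0.12776853009384437), np.float64(0.06514260459358026), np.float64(0.12678276813158315)]
top [[ 0.63049904 -0.32657969  0.049     ]
 [ 0.61410774 -0.43233006  0.049     ]] 0.10701315810661204 -8.810726648938306
side [[ 0.62178909 -0.32865786  0.049     ]
 [ 0.60003992 -0.43519131  0.049     ]] 0.10873086726186353 -11.538568720606445
top [[ 0.56776707 -0.3034487   0.027     ]
 [ 0.55006038 -0.43989167  0.027     ]] 0.13758710815801584 -7.394154449156223
side [[ 0.56647815 -0.30753946  0.027     ]
 [ 0.55213093 -0.43691791  0.027     ]] 0.13017152476416136 -6.3278730981308495
```

View pics/t0d.png

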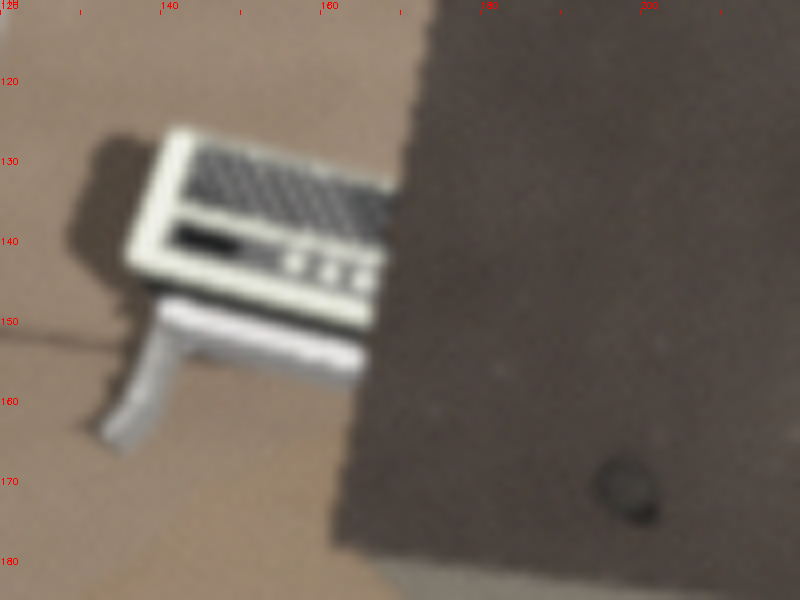

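```bash
cat >> h.py <<'E'
def tf(p,L):
    L=np.atleast_2d(np.array(L,float))/1000; c,s=np.cos(p[2]),np.sin(p[2])
    return np.c_[p[0]+c*L[:,0]-s*L[:,1],p[1]+s*L[:,0]+c*L[:,1],L[:,2]]
def box(x0,x1,y,z0,z1):
    return [[(x0,y,z1),(x1,y,z1),(x1,-y,z1),(x0,-y,z1),(x0,y,z1)],[(x0,y,z0),(x0,-y,z0)]]
DOCK=box(10,82,65,3,77)+[[(0,53,49),(0,-53,49),(0,-53,3),(0,53,3),(0,53,49)]]+[[(10,q*56,27),(-34,q*56,27),(-55,q*66,27)] for q in(1,-1)]+[[(10,q*63,27),(-34,q*63,27),(-55,q*72.5,27)] for q in(1,-1)]
B=[(44,41),(26,50),(-44,50),(-44,-50),(26,-50),(44,-41),(44,41)]
BLOCK=[[(x,y,z) for x,y in B] for z in(0,40)]+[[(-44,y,0),(-44,y,40)] for y in(50,-50)]
def overlay(n,img,items,x0,y0,w,h,s,name):
    c=cv2.resize(img[y0:y0+h,x0:x0+w],None,fx=s,fy=s,interpolation=cv2.INTER_CUBIC)
    for p,pl in items:
        for l in pl:
            uv=(proj(n,tf(p,l))-[x0,y0]+.5)*s-.5
            cv2.polylines(c,[np.round(uv).astype(int)],False,(0,0,255),1)
    cv2.imwrite(f"pics/{name}.png",c)
E
python3 - <<'E'
from h import *
t=cv2.imread("pics/top0.png"); s=cv2.imread("pics/side0.png")
it=[([.6112,-.3802,-.1617],DOCK),([.4484,-.3874,-.7112],BLOCK)]
overlay("top",t,it,295,140,90,140,6,"ot")
overlay("side",s,it,295,165,90,125,6,"os")
a=cv2.imread("pics/ot.png")[:600];b=cv2.imread("pics/os.png")[:600]
cv2.imwrite("pics/ot.png",a[:,:400] if 0 else cv2.resize(cv2.imread("pics/ot.png"),None,fx=.7,fy=.7))
E
python3 - <<'E'
from h import *
t=cv2.imread("pics/top0.png"); s=cv2.imread("pics/side0.png")
it=[([.6112,-.3802,-.1617],DOCK),([.4484,-.3874,-.7112],BLOCK)]
overlay("top",t,it,300,142,100,75,8,"ot1")
overlay("side",s,it,300,168,100,75,8,"os1")
E
```

```text
(no output)
```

View pics/ot1.png

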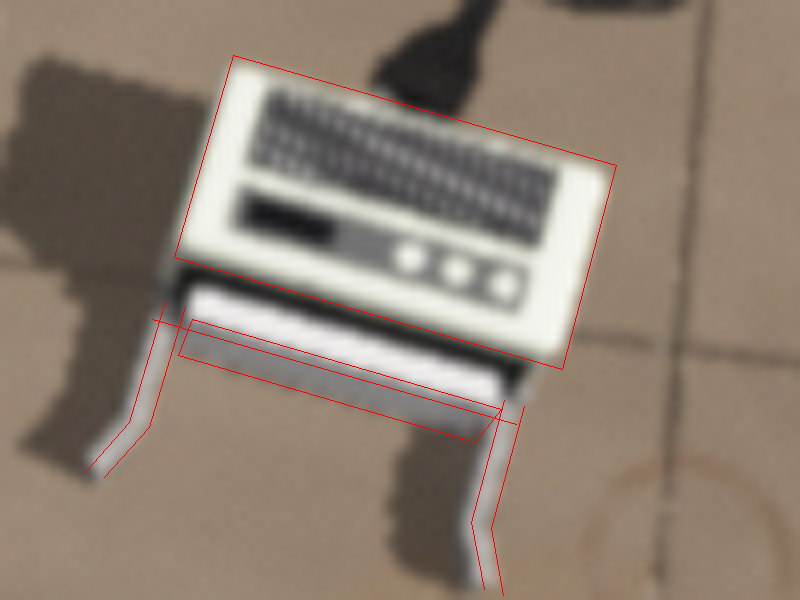

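View pics/os1.png

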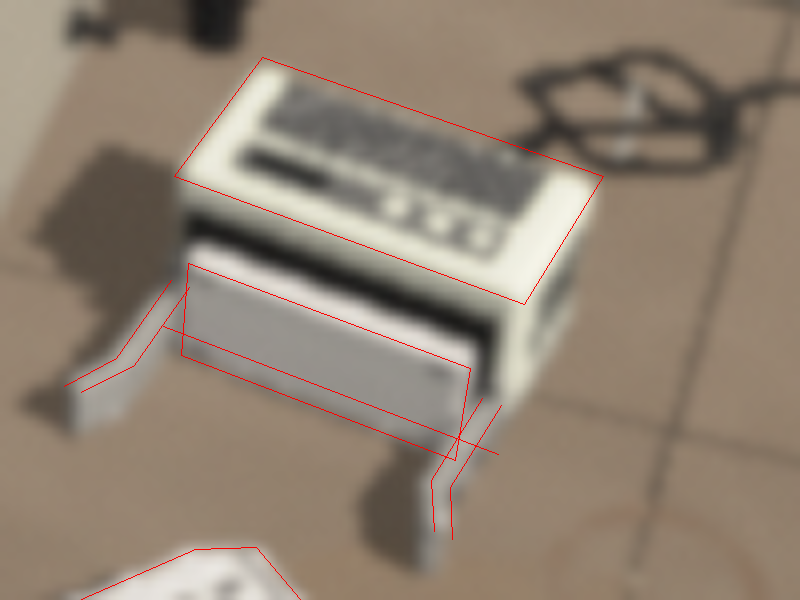

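Run:
```python
from h import *
print("cf top",plane("top",[[165,181],[291,192],[303,92]],.25).round(3))
print("cf front bottom",plane("side",[[188,180],[280,222]],.0).round(3))
print("knobs",plane("side",[[207,193],[265,208]],.03).round(3))
print("tube top",plane("top",[[204,242]],.108).round(3),"tube base side",plane("side",[[201,238]],0).round(3))
print("beaker",plane("top",[[172,235]],.07).round(3),plane("side",[[172,228]],0).round(3))
print("case",plane("top",[[422,248]],.058).round(3),plane("side",[[411,280]],0).round(3))
d=[.611,-.379,-.160]
for L in [(-160,-34,0),(-44,0,0)]: print(tf(d,L))
```

```text
cf top [[ 0.517  0.025  0.25 ]
 [ 0.528 -0.247  0.25 ]
 [ 0.762 -0.244  0.25 ]]
cf front bottom [[ 0.615  0.107  0.   ]
 [ 0.544 -0.227  0.   ]]
knobs [[ 0.554  0.005  0.03 ]
 [ 0.554 -0.178  0.03 ]]
tube top [[ 0.412 -0.052  0.108]] tube base side [[ 0.414 -0.044  0.   ]]
beaker [[0.423 0.039 0.07 ]] [[0.42 0.05 0.  ]]
case [[ 0.476 -0.596  0.058]] [[ 0.469 -0.604  0.   ]]
[[ 0.44762682 -0.38707481  0.        ]]
[[ 0.567562 -0.37199   0.      ]]
```

View pics/t0e.png

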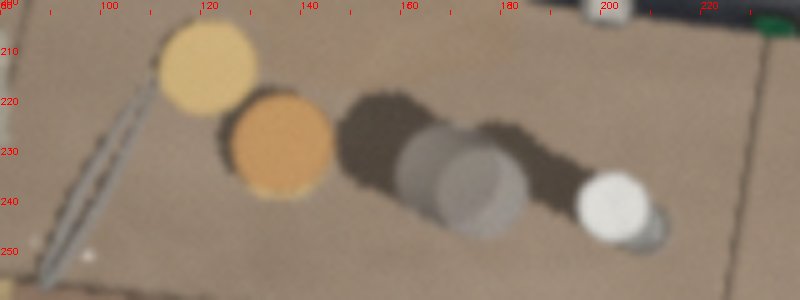

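Run:
```python
from h import *
print(plane("side",[[125,184],[35,162],[65,147],[176,130],[117,180]],.0).round(3))
print(plane("top",[[105,193],[90,195],[0,178]],.0).round(3))
```

```text
[[0.532 0.283 0.   ]
 [0.524 0.628 0.   ]
 [0.623 0.588 0.   ]
 [0.837 0.278 0.   ]
 [0.539 0.318 0.   ]]
[[0.521 0.263 0.   ]
 [0.51  0.303 0.   ]
 [0.525 0.561 0.   ]]
```

Call:
carry_out([
  {"dp": [0,-10,-18],"yaw": 0},
  {"dp": [0,-10,-18],"yaw": 0},
  {"dp": [0,-10,-18],"yaw": 0},
  {"dp": [0,-10,-18],"yaw": 0},
  {"dp": [0,-10,-18],"yaw": 0},
  {"dp": [0,-10,-18],"yaw": 0},
  {"dp": [0,-10,-18],"yaw": 0},
  {"dp": [0,-10,-18],"yaw": 0},
  {"dp": [0,-10,-18],"yaw": 0},
  {"dp": [0,-10,-18],"yaw": 0},
], jaw=1)

```text
time_s: 0.93
eef_pos: [0.1776, 0.4232, 0.3052]
tcp_rot: [[0.922, -0.01, 0.387], [-0.387, -0.016, 0.922], [-0.003, -1.0, -0.018]]
ft_force: [-0.4, -0.6, -0.1]
gripper_width: 0.328
```

Call:
carry_out([
  {"dp": [37,0,-1],"yaw": 0.12},
  {"dp": [37,0,0],"yaw": 0.12},
  {"dp": [37,0,2],"yaw": 0.12},
  {"dp": [37,0,4],"yaw": 0.12},
  {"dp": [36,0,5],"yaw": 0.12},
  {"dp": [36,0,7],"yaw": 0.12},
  {"dp": [36,0,8],"yaw": 0.12},
  {"dp": [35,0,9],"yaw": 0.12},
])

```text
time_s: 1.6
eef_pos: [0.3971, 0.2324, 0.3083]
tcp_rot: [[0.194, -0.007, 0.981], [-0.981, -0.01, 0.194], [0.009, -1.0, -0.009]]
ft_force: [0.6, 0.0, 0.9]
gripper_width: 0.006
```

Call:
carry_out([
  {"dp": [35,0,11],"yaw": 0.12},
  {"dp": [34,0,12],"yaw": 0.12},
  {"dp": [34,0,13],"yaw": 0.12},
  {"dp": [33,0,14],"yaw": 0.12},
  {"dp": [32,0,16],"yaw": 0.12},
  {"dp": [32,0,17],"yaw": 0.12},
  {"dp": [31,0,18],"yaw": 0.12},
  {"dp": [30,0,19],"yaw": 0.12},
  {"dp": [29,0,21],"yaw": 0.12},
  {"dp": [28,0,22],"yaw": 0.12},
  {"dp": [27,0,23],"yaw": 0.12},
  {"dp": [26,0,24],"yaw": 0.12},
])

```text
time_s: 2.6
eef_pos: [0.4083, -0.2014, 0.3092]
tcp_rot: [[-0.965, -0.011, 0.263], [-0.263, -0.011, -0.965], [0.014, -1.0, 0.008]]
ft_force: [0.2, 1.0, -0.2]
gripper_width: 0.002
```

Call:
carry_out([
  {"dp": [9,0,32],"yaw": 0.12},
  {"dp": [5,0,33],"yaw": 0.12},
  {"dp": [1,0,33],"yaw": 0.12},
  {"dp": [-3,0,33],"yaw": 0.12},
  {"dp": [-7,0,32],"yaw": 0.12},
  {"dp": [-10,0,31],"yaw": 0.12},
  {"dp": [-14,0,30],"yaw": 0.12},
  {"dp": [-17,0,28],"yaw": 0.12},
])

```text
time_s: 3.27
eef_pos: [0.3938, -0.4764, 0.3106]
tcp_rot: [[-0.743, -0.012, -0.669], [0.669, -0.008, -0.743], [0.004, -1.0, 0.014]]
ft_force: [0.9, -0.9, 0.4]
gripper_width: 0.011
```

Run:
```python
from h import *
s=ctrl.sense(); print(s['time_s'],s['joint_pos'].round(1),s['eef_pos'],s['tcp_rot'])
```

```text
3.2667 [ 20.7  21.9  36.2  88.2 -12.3  74.2 -73.8] [ 0.39376603 -0.47641186  0.31056531] [[-0.74314913 -0.01245515 -0.66900989]
 [ 0.66911397 -0.007883   -0.74311799]
 [ 0.00398184 -0.99989136  0.01419216]]
```

Call:
carry_out([
  {"dp": [0,24,0],"yaw": 0},
  {"dp": [0,24,0],"yaw": 0},
  {"dp": [0,24,0],"yaw": 0},
  {"dp": [0,24,0],"yaw": 0},
  {"dp": [0,24,0],"yaw": 0},
  {"dp": [0,24,0],"yaw": 0},
  {"dp": [0,24,0],"yaw": 0},
  {"dp": [0,24,0],"yaw": 0},
  {"dp": [0,24,0],"yaw": 0},
  {"dp": [0,20,0],"yaw": 0},
  {"dp": [0,12,0],"yaw": 0},
  {"dp": [0,6,0],"yaw": 0},
  {"dp": [0,0,0],"yaw": 0},
])

```text
time_s: 4.35
eef_pos: [0.3822, -0.4881, 0.0401]
tcp_rot: [[-0.73, -0.022, -0.683], [0.684, -0.01, -0.73], [0.009, -1.0, 0.022]]
ft_force: [-0.0, -0.5, -0.0]
gripper_width: 0.006
```

```bash
cat >> h.py <<'E'
def look(tag,x0=290,y0=150,w=120,h=130,s=4):
    for n,yy in(("top",y0),("side",y0+15)):
        im=ctrl.get_image(n); cv2.imwrite(f"pics/{n}_{tag}_raw.png",im); crop(n,im,x0,yy,w,h,s,f"{n}_{tag}")
    a=cv2.imread(f"pics/top_{tag}.png");b=cv2.imread(f"pics/side_{tag}.png"); c=np.hstack([a,b]); cv2.imwrite(f"pics/{tag}.png",cv2.resize(c,(800,int(c.shape[0]*800/c.shape[1]))))
E
python3 - <<'E'
from h import *
look("d1"); s=ctrl.sense(); print(s['eef_pos'],s['tcp_rot'].round(3))
E
```

```text
[ 0.38305232 -0.4892699   0.04197807] [[-0.73  -0.02  -0.683]
 [ 0.684 -0.012 -0.73 ]
 [ 0.006 -1.     0.022]]
```

View pics/d1.png

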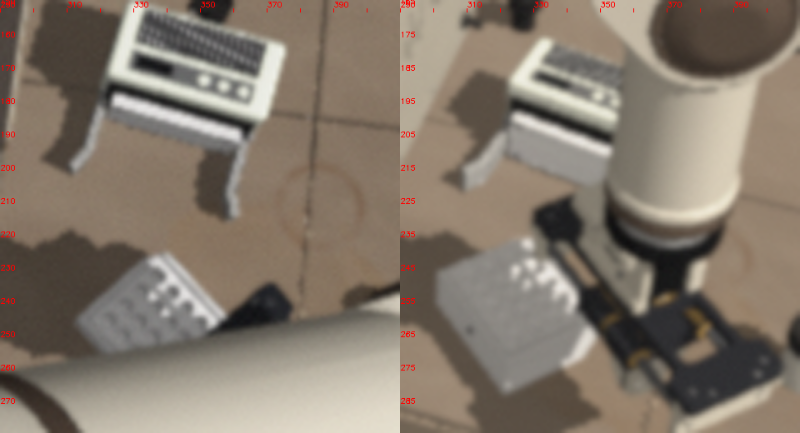

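Call:
carry_out([
  {"dp": [0,5,-10],"yaw": -0.01},
  {"dp": [0,5,-10],"yaw": -0.01},
  {"dp": [0,4,-10],"yaw": -0.01},
  {"dp": [0,2,-8],"yaw": -0.01},
  {"dp": [0,0,-5],"yaw": 0},
  {"dp": [0,0,-3],"yaw": 0},
  {"dp": [0,0,-3],"yaw": 0},
])

```text
time_s: 5.03
eef_pos: [0.4234, -0.4513, 0.0287]
tcp_rot: [[-0.761, -0.012, -0.649], [0.649, -0.018, -0.761], [-0.002, -1.0, 0.021]]
ft_force: [-0.1, 0.6, 0.1]
gripper_width: 0.002
```

Call:
carry_out([
  {"dp": [2,0,-3],"yaw": 0},
  {"dp": [2,0,-3],"yaw": 0},
  {"dp": [0,0,-3],"yaw": 0},
])

```text
time_s: 5.28
eef_pos: [0.4269, -0.441, 0.0289]
tcp_rot: [[-0.761, -0.011, -0.648], [0.648, -0.018, -0.761], [-0.003, -1.0, 0.021]]
ft_force: [0.3, 1.0, -0.1]
gripper_width: 0.003
```

Run:
```python
from h import *
look("d2"); s=ctrl.sense(); print(s['eef_pos'],s['ft_force'])
```

```text
[ 0.42753844 -0.44088382  0.02893053] [0.3329795  0.7874896  0.14000344]
```

View pics/d2.png

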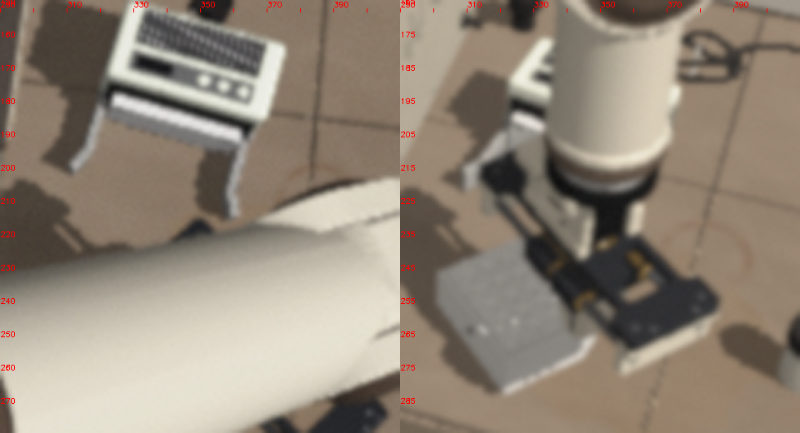

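View pics/side_d2_raw.png

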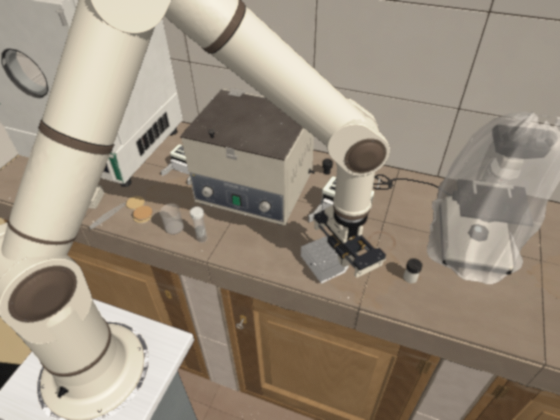

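Call:
carry_out([
  {"dp": [0,0,-3],"yaw": 0},
  {"dp": [0,0,-3],"yaw": 0},
  {"dp": [0,0,-3],"yaw": 0},
])

```text
time_s: 5.63
eef_pos: [0.4324, -0.4352, 0.029]
tcp_rot: [[-0.76, -0.011, -0.65], [0.65, -0.019, -0.76], [-0.004, -1.0, 0.022]]
ft_force: [0.4, 0.0, 0.7]
gripper_width: -0.002
```

Run:
```python
from h import *
im=ctrl.get_image("side"); s=ctrl.sense(); print(s['eef_pos'],s['ft_force'],s['gripper_width'])
p=s['eef_pos'];R=s['tcp_rot']
items=[([.4484,-.3874,-.7112],BLOCK)]
overlay("side",im,items,295,210,100,80,8,"os3")
c=cv2.imread("pics/os3.png")
for dz in(-19,19):
    for dx in(-9.5,9.5):
        q=(proj("side",p+R@np.array([dx,19,dz])/1000)[0]-[295,210]+.5)*8; q2=(proj("side",p+R@np.array([dx,-20,dz])/1000)[0]-[295,210]+.5)*8
        cv2.line(c,tuple(q.astype(int)),tuple(q2.astype(int)),(0,255,0),1)
cv2.imwrite("pics/os3.png",c)
```

```text
[ 0.43325223 -0.43433738  0.02892498] [0.92605059 0.12843131 0.64747841] 0.002988362173296357
```

View pics/os3.png

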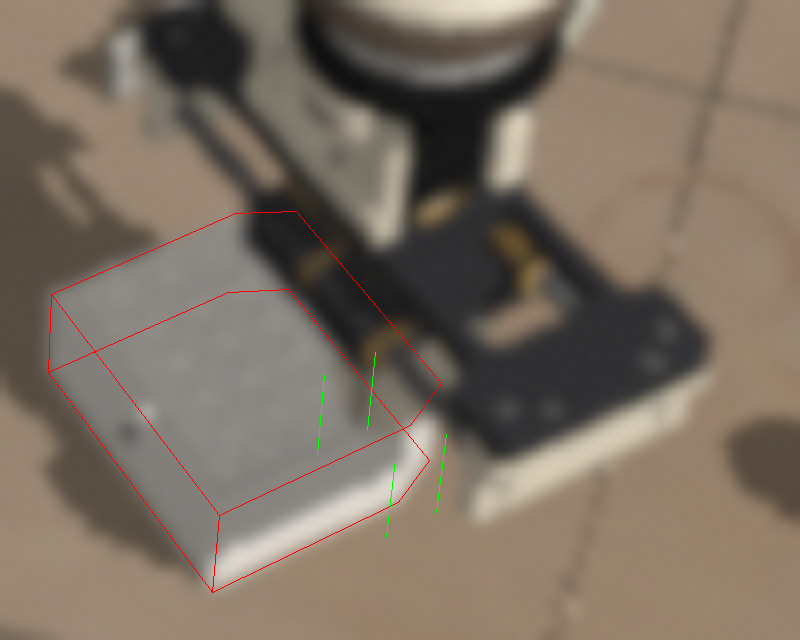

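Run:
```python
from h import *
im=ctrl.get_image("side")
g=np.clip((im/255.)**.6*255,0,255).astype(np.uint8)
crop("side",g,310,235,66,50,12,"s4")
K,R,t,_=cam("side"); print(-R.T@t); K,R,t,_=cam("top"); print(-R.T@t)
s=ctrl.sense(); print(proj("side",[s['eef_pos'],s['eef_pos']-[0,0,.019],s['eef_pos']+[0,0,.1]]))
```

```text
[-0.25357029 -0.53876112  0.91774428]
[ 0.3099257  -0.25184207  1.10536178]
[[342.11104337 265.25215429]
 [341.46331026 269.85681836]
 [345.79916446 239.03370373]]
```

View pics/s4.png

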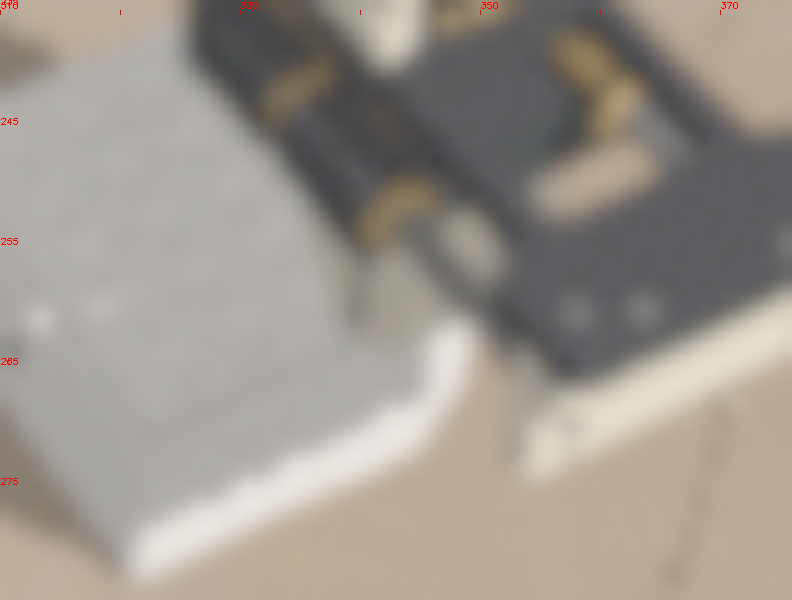

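Run:
```python
from h import *
im=ctrl.get_image("side"); s=ctrl.sense(); p=s['eef_pos'];R=s['tcp_rot']; print(p, s['time_s'], s['ft_force'],s['ft_torque'])
x0,y0,S=295,195,7
c=cv2.resize(im[y0:y0+85,x0:x0+110],None,fx=S,fy=S,interpolation=cv2.INTER_CUBIC)
def ln(pts,col):
    q=((proj("side",[p+R@np.array(a)/1000 for a in pts])-[x0,y0]+.5)*S).astype(int); cv2.polylines(c,[q],False,col,1)
for h in(-47,-80): ln([(-37.5,h,-95),(37.5,h,-95),(37.5,h,95),(-37.5,h,95),(-37.5,h,-95)],(0,0,255))
for h in (19,-10): ln([(-9.5,h,-19),(9.5,h,-19),(9.5,h,19),(-9.5,h,19),(-9.5,h,-19)],(0,255,0))
cv2.imwrite("pics/os5.png",c)
```

```text
[ 0.43283212 -0.43469133  0.02888763] 5.7833 [ 0.11089221 -0.29877823  0.45440358] [0.02232978 0.2178364  0.01000707]
```

View pics/os5.png

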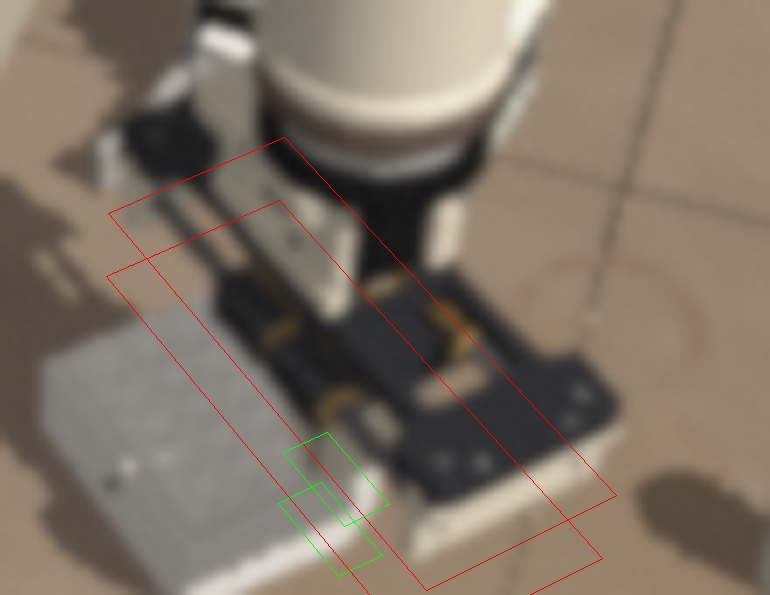

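Run:
```python
from h import *
for n in("top","side"): print(n,proj(n,[[0,0,0],[0,0,.05]]).round(1))
print(plane("side",[[320,262]],.04))
im=ctrl.get_image("top"); cv2.imwrite("pics/tt.png",im)
```

```text
top [[163.1 408. ]
 [157.2 413.6]]
side [[ 93.5 369.2]
 [ 86.  358.5]]
[[ 0.41566601 -0.38158622  0.04      ]]
```

View pics/tt.png

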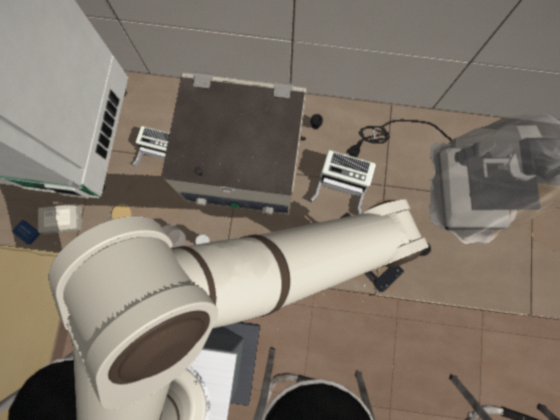

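Run:
```python
from h import *
im=cv2.imread("pics/tt.png"); s=ctrl.sense(); p=s['eef_pos'];R=s['tcp_rot']
x0,y0,S=320,200,7
c=cv2.resize(im[y0:y0+85,x0:x0+110],None,fx=S,fy=S,interpolation=cv2.INTER_CUBIC)
def ln(pts,col):
    q=((proj("top",[p+R@np.array(a)/1000 for a in pts])-[x0,y0]+.5)*S).astype(int); cv2.polylines(c,[q],False,col,1)
for h in(-47,-80): ln([(-37.5,h,-95),(37.5,h,-95),(37.5,h,95),(-37.5,h,95),(-37.5,h,-95)],(0,0,255))
for h in (19,-10): ln([(-9.5,h,-19),(9.5,h,-19),(9.5,h,19),(-9.5,h,19),(-9.5,h,-19)],(0,255,0))
cv2.imwrite("pics/ot5.png",c)
```

```text
(no output)
```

View pics/ot5.png

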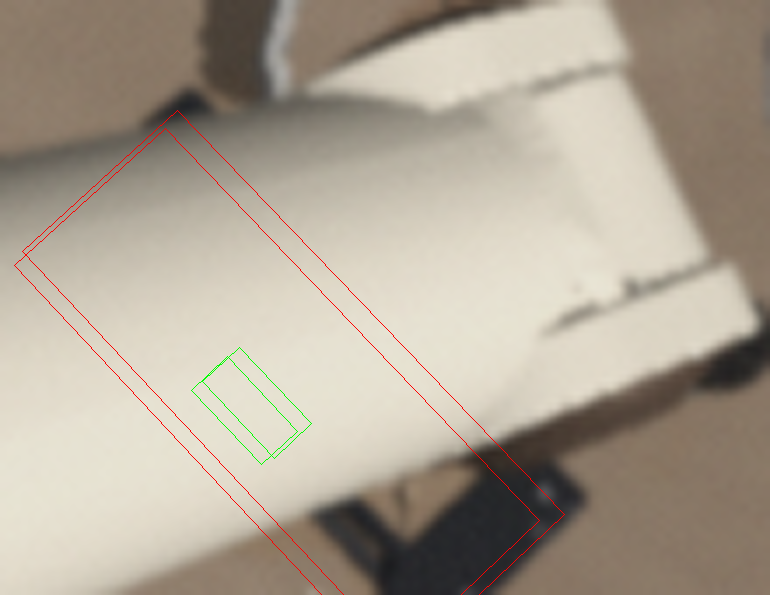

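Run:
```python
from h import *
im=cv2.imread("pics/side_d1_raw.png"); p=np.array([.38305,-.48927,.04198])
R=np.array([[-0.73,-0.02,-0.683],[0.684,-0.012,-0.73],[0.006,-1,0.022]])
x0,y0,S=310,210,8
c=cv2.resize(im[y0:y0+75,x0:x0+100],None,fx=S,fy=S,interpolation=cv2.INTER_CUBIC)
c=np.clip((c/255.)**.7*255,0,255).astype(np.uint8)
def ln(pts,col):
    q=((proj("side",[p+R@np.array(a)/1000 for a in pts])-[x0,y0]+.5)*S).astype(int); cv2.polylines(c,[q],False,col,1)
for h in (19,-10): ln([(-9.5,h,-19),(9.5,h,-19),(9.5,h,19),(-9.5,h,19),(-9.5,h,-19)],(0,255,0))
cv2.imwrite("pics/os6.png",c)
```

```text
(no output)
```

View pics/os6.png

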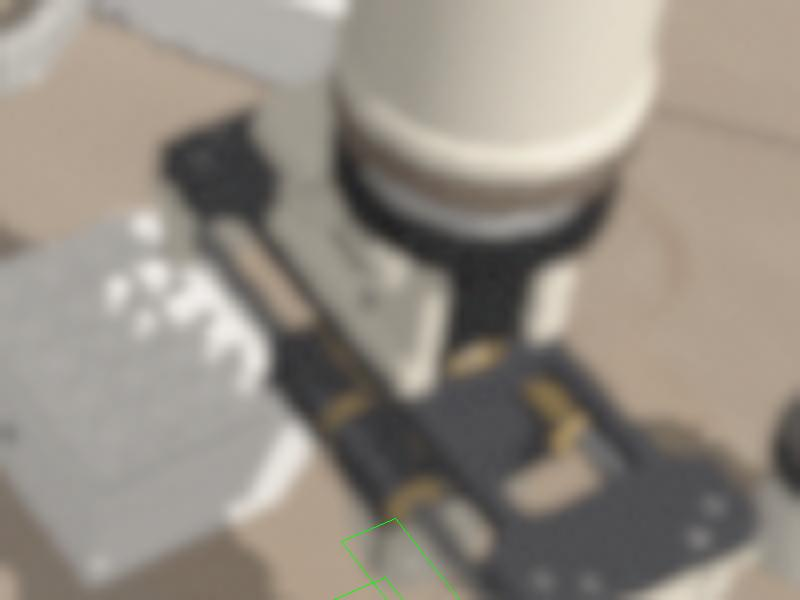

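Run:
```python
from h import *
im=cv2.imread("pics/side_d1_raw.png"); p=np.array([.38305,-.48927,.04198])
R=np.array([[-0.73,-0.02,-0.683],[0.684,-0.012,-0.73],[0.006,-1,0.022]])
x0,y0,S=330,255,10
c=cv2.resize(im[y0:y0+55,x0:x0+75],None,fx=S,fy=S,interpolation=cv2.INTER_CUBIC)
c=np.clip((c/255.)**.7*255,0,255).astype(np.uint8)
def ln(pts,col):
    q=((proj("side",[p+R@np.array(a)/1000 for a in pts])-[x0,y0]+.5)*S).astype(int); cv2.polylines(c,[q],False,col,1)
for h in (19,-10): ln([(-9.5,h,-19),(9.5,h,-19),(9.5,h,19),(-9.5,h,19),(-9.5,h,-19)],(0,255,0))
cv2.imwrite("pics/os6.png",c)
```

```text
(no output)
```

View pics/os6.png

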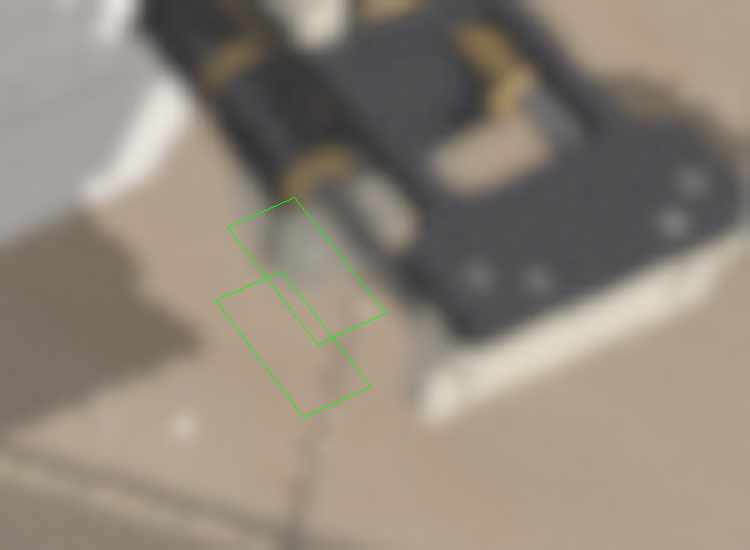

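Call:
carry_out([
  {"dp": [0,-5,0],"yaw": 0},
  {"dp": [0,0,12],"yaw": 0},
  {"dp": [0,0,12],"yaw": 0},
  {"dp": [0,0,12],"yaw": 0},
  {"dp": [0,0,12],"yaw": 0},
  {"dp": [0,5,0],"yaw": 0},
  {"dp": [0,0,0],"yaw": 0},
])

```text
time_s: 6.42
eef_pos: [0.3957, -0.4781, 0.031]
tcp_rot: [[-0.758, -0.012, -0.652], [0.652, -0.022, -0.758], [-0.005, -1.0, 0.024]]
ft_force: [0.6, 0.8, -0.7]
gripper_width: 0.005
```

Call:
carry_out([
  {"dp": [0,4,0],"yaw": 0},
  {"dp": [0,4,0],"yaw": 0},
  {"dp": [0,0,0],"yaw": 0},
])

```text
time_s: 6.67
eef_pos: [0.3945, -0.4788, 0.0217]
tcp_rot: [[-0.757, -0.012, -0.653], [0.653, -0.021, -0.757], [-0.004, -1.0, 0.024]]
ft_force: [1.2, -0.1, 0.0]
gripper_width: 0.003
```

Run:
```python
from h import *
im=ctrl.get_image("side"); s=ctrl.sense(); p=s['eef_pos'];R=s['tcp_rot'];print(s['time_s'],p,s['ft_force'],s['joint_torque'].round(1)); print(R.round(3))
x0,y0,S=320,240,10
c=cv2.resize(im[y0:y0+55,x0:x0+75],None,fx=S,fy=S,interpolation=cv2.INTER_CUBIC)
c=np.clip((c/255.)**.7*255,0,255).astype(np.uint8)
def ln(pts,col):
    q=((proj("side",[p+R@np.array(a)/1000 for a in pts])-[x0,y0]+.5)*S).astype(int); cv2.polylines(c,[q],False,col,1)
for h in (19,-10): ln([(-9.5,h,-19),(9.5,h,-19),(9.5,h,19),(-9.5,h,19),(-9.5,h,-19)],(0,255,0))
cv2.imwrite("pics/os7.png",c)
```

```text
6.7167 [ 0.39471971 -0.47859561  0.02183649] [ 0.41480347 -0.11583994  1.20743796] [  0.4 -57.6  10.1 -20.3   0.   -0.2   0. ]
[[-0.757 -0.012 -0.653]
 [ 0.653 -0.021 -0.757]
 [-0.004 -1.     0.024]]
```

View pics/os7.png

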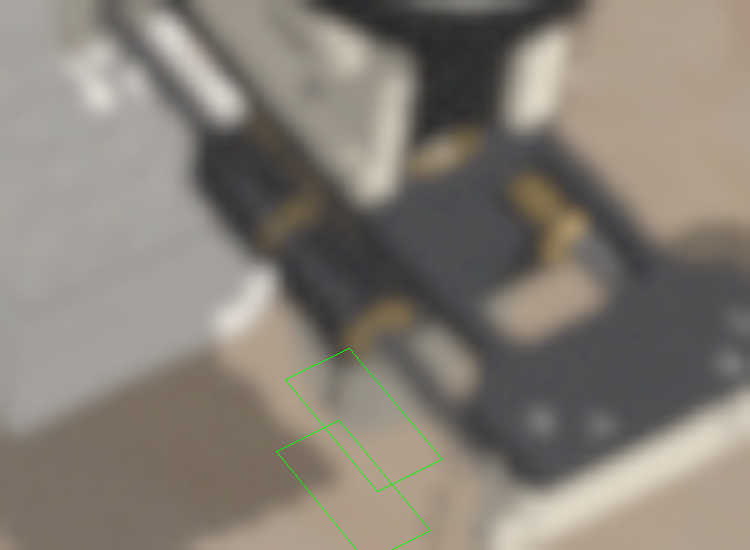

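Call:
carry_out([
  {"dp": [0,4,0],"yaw": 0},
  {"dp": [0,3,0],"yaw": 0},
  {"dp": [0,0,0],"yaw": 0},
])

```text
time_s: 6.97
eef_pos: [0.396, -0.4774, 0.0138]
tcp_rot: [[-0.759, -0.012, -0.651], [0.651, -0.02, -0.759], [-0.004, -1.0, 0.023]]
ft_force: [-0.3, 0.5, 0.2]
gripper_width: 0.001
```

Call:
carry_out([
  {"dp": [0,3,0],"yaw": 0},
  {"dp": [0,3,0],"yaw": 0},
  {"dp": [0,0,0],"yaw": 0},
])

```text
time_s: 7.22
eef_pos: [0.3968, -0.4767, 0.0071]
tcp_rot: [[-0.76, -0.012, -0.65], [0.65, -0.02, -0.76], [-0.004, -1.0, 0.023]]
ft_force: [0.0, -0.0, -0.8]
gripper_width: 0.0
```

Call:
carry_out([
  {"dp": [0,3,0],"yaw": 0},
  {"dp": [0,3,0],"yaw": 0},
  {"dp": [0,0,0],"yaw": 0},
])

```text
time_s: 7.47
eef_pos: [0.3969, -0.4768, 0.0005]
tcp_rot: [[-0.76, -0.012, -0.65], [0.65, -0.02, -0.76], [-0.004, -1.0, 0.023]]
ft_force: [0.4, 0.6, 0.3]
gripper_width: 0.004
```

Run:
```python
from h import *
im=ctrl.get_image("side"); s=ctrl.sense(); p=s['eef_pos'];R=s['tcp_rot'];print(s['time_s'],p,s['ft_force'])
x0,y0,S=320,240,10
c=cv2.resize(im[y0:y0+55,x0:x0+75],None,fx=S,fy=S,interpolation=cv2.INTER_CUBIC)
c=np.clip((c/255.)**.7*255,0,255).astype(np.uint8)
def ln(pts,col):
    q=((proj("side",[p+R@np.array(a)/1000+[0,0,.027] for a in pts])-[x0,y0]+.5)*S).astype(int); cv2.polylines(c,[q],False,col,1)
for h in (19,-10): ln([(-9.5,h,-19),(9.5,h,-19),(9.5,h,19),(-9.5,h,19),(-9.5,h,-19)],(0,255,0))
cv2.imwrite("pics/os8.png",c)
```

```text
7.5167 [ 0.39686752 -0.47690294  0.00063841] [ 0.12614341 -0.52210378  0.86083009]
```

View pics/os8.png

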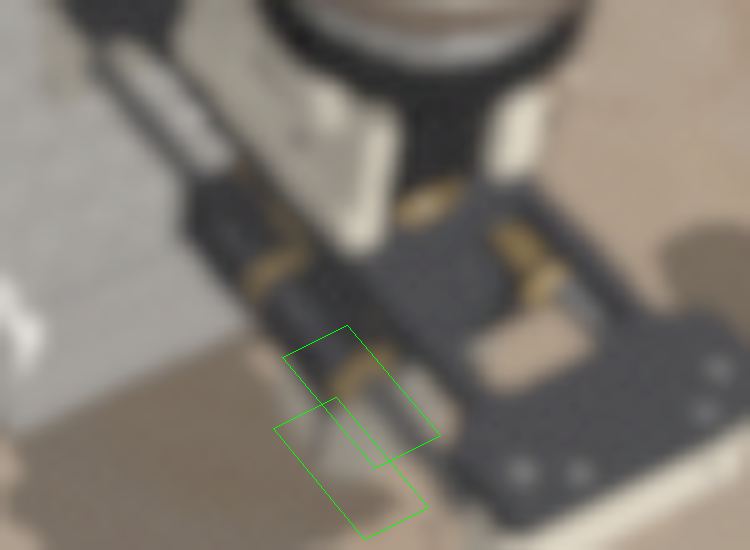

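Call:
carry_out([
  {"dp": [0,0,-8],"yaw": 0},
  {"dp": [0,0,-8],"yaw": 0},
  {"dp": [0,0,-6],"yaw": 0},
  {"dp": [0,0,-3],"yaw": 0},
  {"dp": [0,0,-3],"yaw": 0},
  {"dp": [0,0,-3],"yaw": 0},
  {"dp": [0,0,-3],"yaw": 0},
])

```text
time_s: 8.1
eef_pos: [0.4209, -0.4501, 0.0004]
tcp_rot: [[-0.76, -0.012, -0.65], [0.65, -0.023, -0.76], [-0.006, -1.0, 0.025]]
ft_force: [-2.2, -3.4, -2.1]
gripper_width: 0.007
```

Call:
carry_out([
  {"dp": [-1.5,0,-3],"yaw": -0.03},
  {"dp": [-2,0,-3],"yaw": -0.03},
  {"dp": [-2,0,-3],"yaw": -0.03},
  {"dp": [-2,0,-3],"yaw": -0.03},
  {"dp": [-2,0,-3],"yaw": -0.03},
  {"dp": [0,0,0],"yaw": 0},
])

```text
time_s: 8.6
eef_pos: [0.4365, -0.4469, 0.0005]
tcp_rot: [[-0.855, -0.014, -0.518], [0.518, -0.027, -0.855], [-0.002, -1.0, 0.031]]
ft_force: [-0.7, -1.4, -0.1]
gripper_width: 0.004
```

Run:
```python
from h import *
im=ctrl.get_image("side"); cv2.imwrite("pics/p1raw.png",im);s=ctrl.sense();print(s['time_s'],s['eef_pos'],s['ft_force'],s['tcp_rot'][:,2])
crop("side",np.clip((im/255.)**.7*255,0,255).astype(np.uint8),290,215,100,75,8,"p1")
```

```text
8.65 [ 0.43640839 -0.44677021  0.00048572] [ 0.07265271 -1.72935728 -0.19101536] [-0.51908387 -0.85418891  0.03021991]
```

View pics/p1.png

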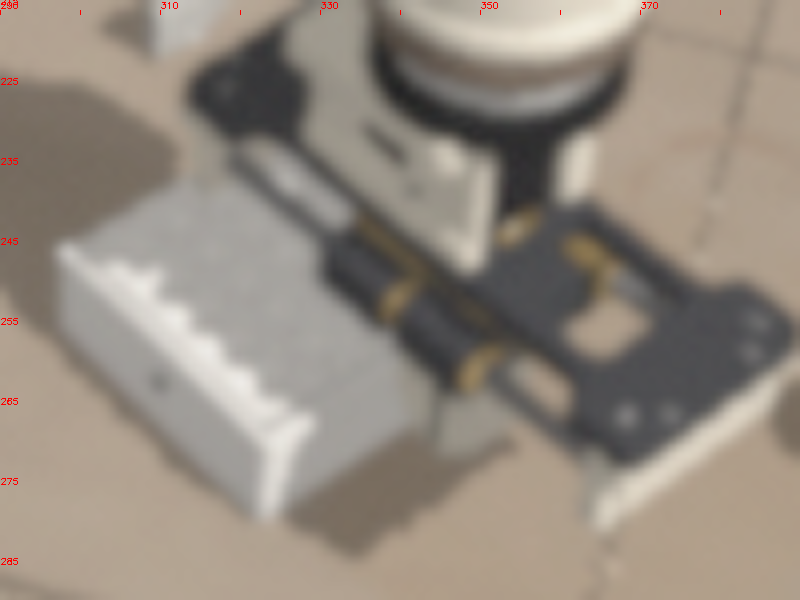

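```bash
cat >> h.py <<'E'
def fb(o,x0=[.46,-.38,-.5]):
    e=fit([("side",a,b) for a,b in o],x0); print(e[0].round(4),np.degrees(e[0][2]).round(1),e[1].round(1).tolist()); 
    d=np.array([.611,-.379]); R=np.array([[np.cos(-.16),-np.sin(-.16)],[np.sin(-.16),np.cos(-.16)]])
    print("dock frame mm",(R.T@(e[0][:2]-d)*1000).round(1),"rel yaw",np.degrees(e[0][2]+.16).round(1)); return e[0]
def ov(p,raw,name,x0,y0):
    im=cv2.imread(raw); overlay("side",np.clip((im/255.)**.7*255,0,255).astype(np.uint8),[(p,BLOCK),([.611,-.379,-.16],DOCK)],x0,y0,100,75,8,name)
E
python3 - <<'E'
from h import *
p=fb([((-44,50,40),(297.3,246)),((-44,-50,40),(323.5,270)),((-44,-50,0),(323,281)),((-44,50,0),(297.5,256))])
ov(p,"pics/p1raw.png","ov1",290,215)
E
```

```text
[ 0.4568 -0.378  -0.5468] -31.3 [[0.2, 0.1], [0.2, 0.7], [-0.2, -0.7], [-0.2, -0.1]]
dock frame mm [-152.4  -23.6] rel yaw -22.2
```

View pics/ov1.png

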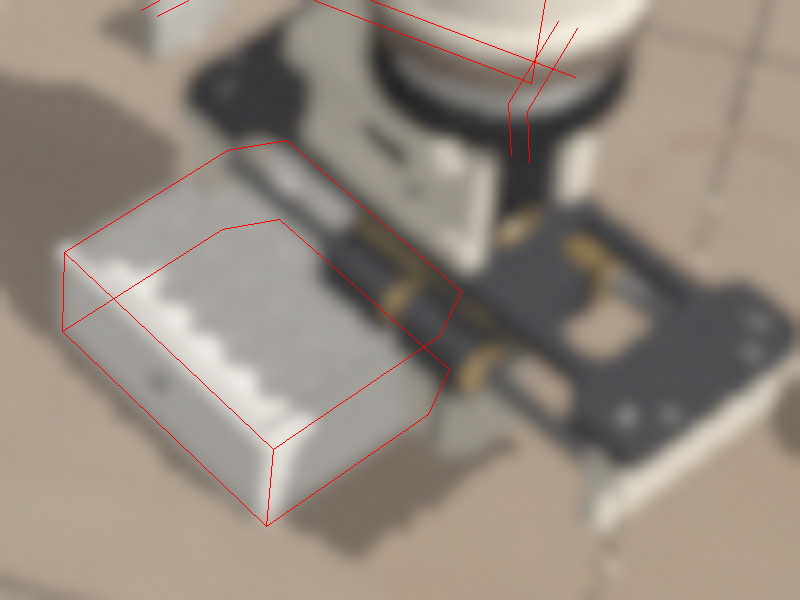

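Call:
carry_out([
  {"dp": [-2,0,-3],"yaw": -0.03},
  {"dp": [-2,0,-3],"yaw": -0.03},
  {"dp": [-2,0,-3],"yaw": -0.03},
  {"dp": [-2,0,-3],"yaw": -0.03},
  {"dp": [-2,0,-3],"yaw": -0.03},
  {"dp": [-2,0,-3],"yaw": -0.03},
  {"dp": [-2,0,-3],"yaw": -0.03},
  {"dp": [0,0,0],"yaw": 0},
])

```text
time_s: 9.32
eef_pos: [0.461, -0.4344, 0.0005]
tcp_rot: [[-0.951, -0.012, -0.308], [0.309, -0.03, -0.951], [0.002, -0.999, 0.032]]
ft_force: [-1.3, -3.9, -0.5]
gripper_width: 0.002
```

```bash
cat >> h.py <<'E'
def snap(tag,x0=290,y0=205):
    im=ctrl.get_image("side"); cv2.imwrite(f"pics/{tag}raw.png",im);s=ctrl.sense();print(s['time_s'],s['eef_pos'],s['ft_force'],s['tcp_rot'][:,2])
    crop("side",np.clip((im/255.)**.7*255,0,255).astype(np.uint8),x0,y0,100,75,8,tag)
E
python3 -c "
from h import *
snap('p2')"
```

```text
9.3667 [ 0.46080752 -0.43446789  0.00051924] [ 0.45060891 -1.36129452 -0.45402842] [-0.31013638 -0.95015394  0.031983  ]
```

View pics/p2.png

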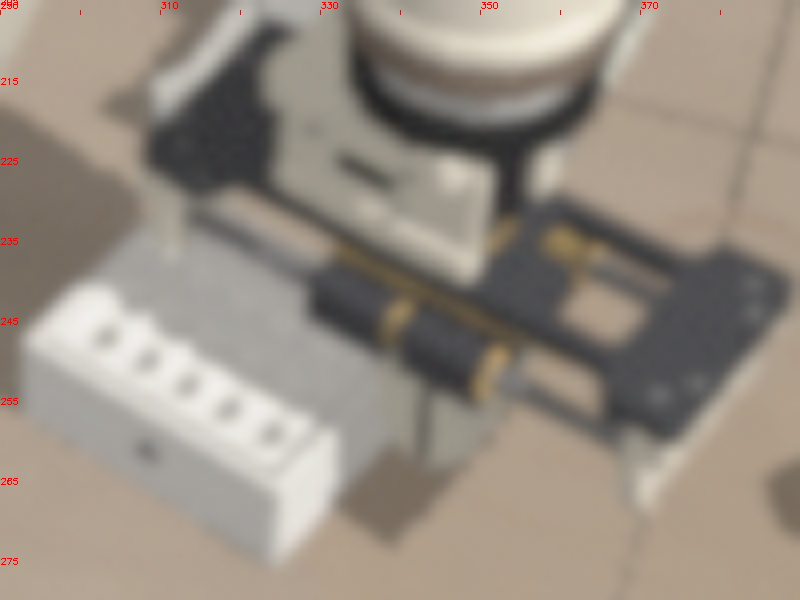

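Run:
```python
from h import *
p=fb([((-44,50,40),(293,248)),((-44,-50,40),(325,265.5)),((-44,-50,0),(324.5,276)),((-44,50,0),(293,257))])
ov(p,"pics/p2raw.png","ov2",290,205)
s=ctrl.sense()['eef_pos'];c,q=np.cos(p[2]),np.sin(p[2]);d=s[:2]-p[:2];print(c*d[0]+q*d[1],-q*d[0]+c*d[1])
```

```text
[ 0.4646 -0.363  -0.2961] -17.0 [[-0.2, -0.6], [0.5, 0.6], [0.0, -0.2], [-0.3, 0.1]]
dock frame mm [-147.    -7.5] rel yaw -7.8
0.017178743279789903 -0.0694622069038241
```

View pics/ov2.png

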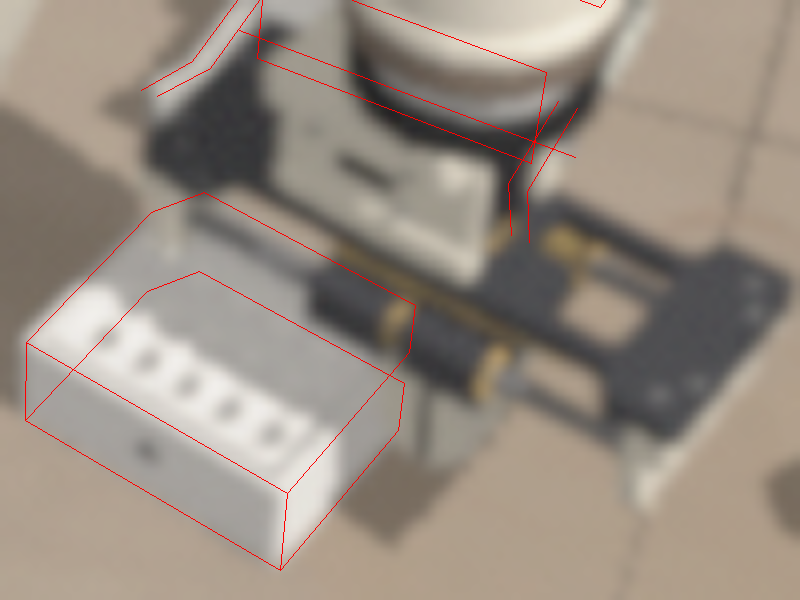

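Call:
carry_out([
  {"dp": [-2,0,-3],"yaw": -0.03},
  {"dp": [-2,0,-3],"yaw": -0.03},
  {"dp": [-2,0,-3],"yaw": -0.03},
  {"dp": [0,0,0],"yaw": 0},
  {"dp": [0,0,10],"yaw": 0},
  {"dp": [0,0,15],"yaw": 0},
  {"dp": [0,-20,15],"yaw": 0},
  {"dp": [0,-20,0],"yaw": 0},
  {"dp": [0,-20,0],"yaw": 0},
  {"dp": [0,-20,0],"yaw": 0},
])

```text
time_s: 10.2
eef_pos: [0.4579, -0.4615, 0.0771]
tcp_rot: [[-0.977, -0.022, -0.213], [0.213, -0.015, -0.977], [0.019, -1.0, 0.019]]
ft_force: [-0.3, -0.0, 1.0]
gripper_width: 0.004
```

Run:
```python
from h import *
snap('p3'); look("p3b")
s=ctrl.sense();print(s['joint_pos'].round(1),s['tcp_rot'].round(3))
```

```text
10.25 [ 0.45981888 -0.46359913  0.08163371] [ 0.88595841 -1.15553551  2.76172687] [-0.21325033 -0.97675394  0.02181812]
[ 26.2  36.8  22.2  95.4 -15.   50.9 -48.3] [[-0.977 -0.018 -0.212]
 [ 0.213 -0.017 -0.977]
 [ 0.014 -1.     0.021]]
```

View pics/p3.png

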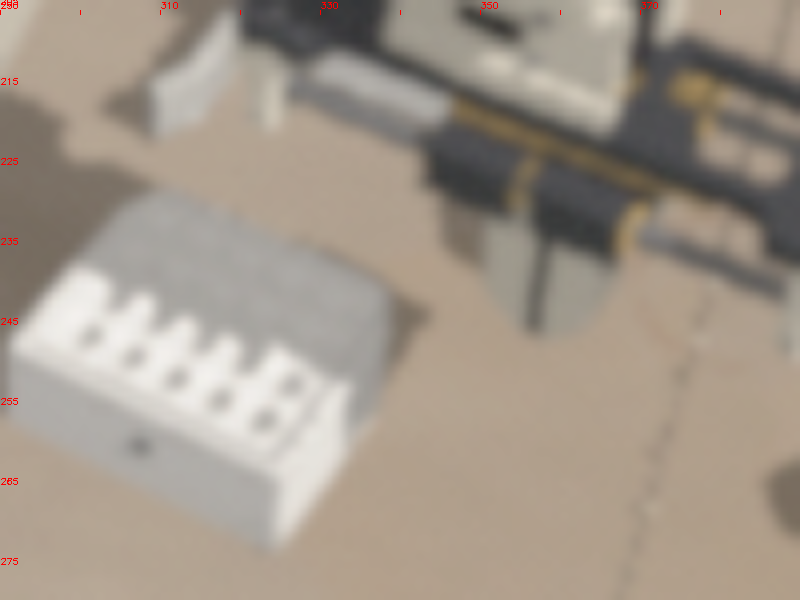

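View pics/p3b.png

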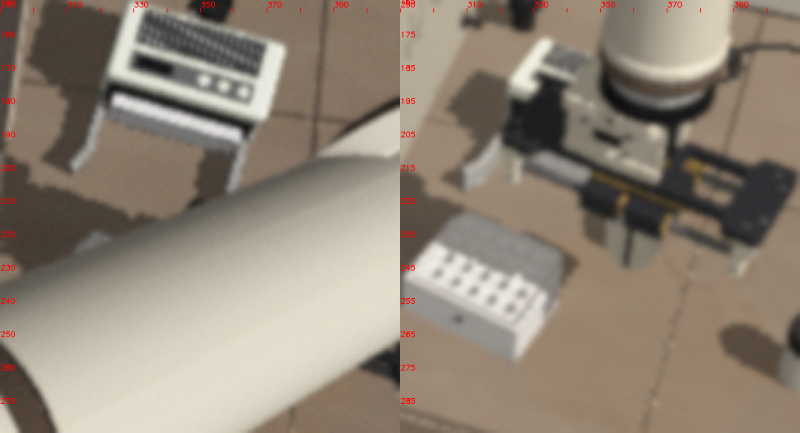

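Run:
```python
from h import *
p=fb([((-44,50,40),(291.3,248.3)),((-44,-50,40),(324.5,263)),((-44,-50,0),(324,273.3)),((-44,50,0),(291,257)),((44,-41,40),(338.2,240.5))])
ov(p,"pics/p3raw.png","ov3",290,205)
```

```text
[ 0.4676 -0.3557 -0.2164] -12.4 [[-0.6, -0.9], [0.5, 1.0], [0.1, 0.4], [-0.3, 0.1], [0.2, -0.8]]
dock frame mm [-1.453e+02  1.000e-01] rel yaw -3.2
```

View pics/ov3.png

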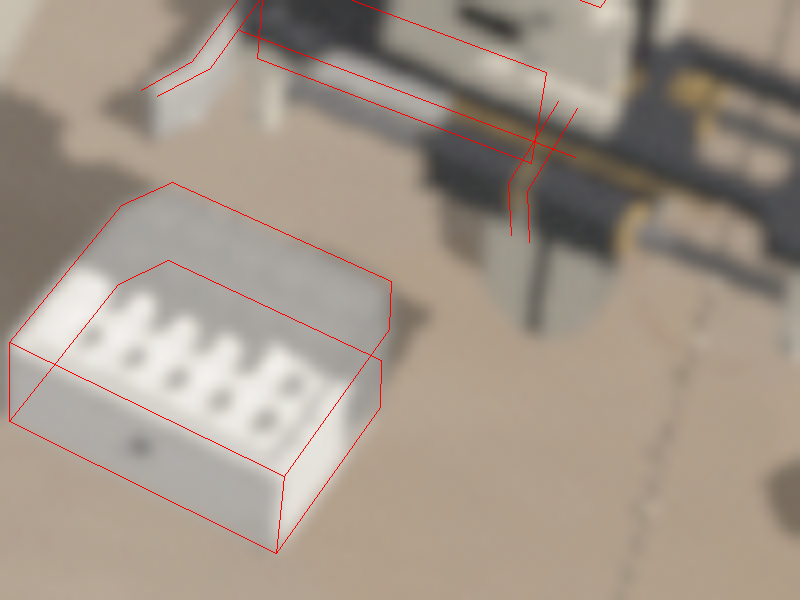

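Call:
carry_out([
  {"dp": [12,-2,-13],"yaw": -0.007},
  {"dp": [12,-2,-13],"yaw": -0.007},
  {"dp": [12,-2,-13],"yaw": -0.007},
  {"dp": [12,-2,-13],"yaw": -0.007},
  {"dp": [12,0,-13],"yaw": -0.007},
  {"dp": [12,0,-13],"yaw": -0.007},
  {"dp": [12,0,-13],"yaw": -0.007},
  {"dp": [10,0,-10],"yaw": -0.007},
  {"dp": [0,0,0],"yaw": 0},
], jaw=0.5)

```text
time_s: 11.1
eef_pos: [0.3763, -0.3371, 0.0768]
tcp_rot: [[-0.987, -0.032, -0.156], [0.157, -0.004, -0.988], [0.031, -0.999, 0.009]]
ft_force: [0.2, 1.1, -1.3]
gripper_width: 0.494
```

Call:
carry_out([
  {"dp": [0,18,2],"yaw": 0},
  {"dp": [0,18,2],"yaw": 0},
  {"dp": [0,15,0],"yaw": 0},
  {"dp": [0,10,0],"yaw": 0},
  {"dp": [0,5,0],"yaw": 0},
  {"dp": [0,0,0],"yaw": 0},
])

```text
time_s: 11.6
eef_pos: [0.3736, -0.3421, 0.0056]
tcp_rot: [[-0.987, -0.034, -0.157], [0.157, -0.001, -0.988], [0.033, -0.999, 0.006]]
ft_force: [-0.5, 0.7, 0.1]
gripper_width: 0.5
```

Run:
```python
from h import *
snap('p4',275,215)
```

```text
11.65 [ 0.37376129 -0.34221966  0.00604245] [ 0.53975127  0.32981054 -0.25087487] [-0.15670827 -0.98762343  0.00651802]
```

View pics/p4.png

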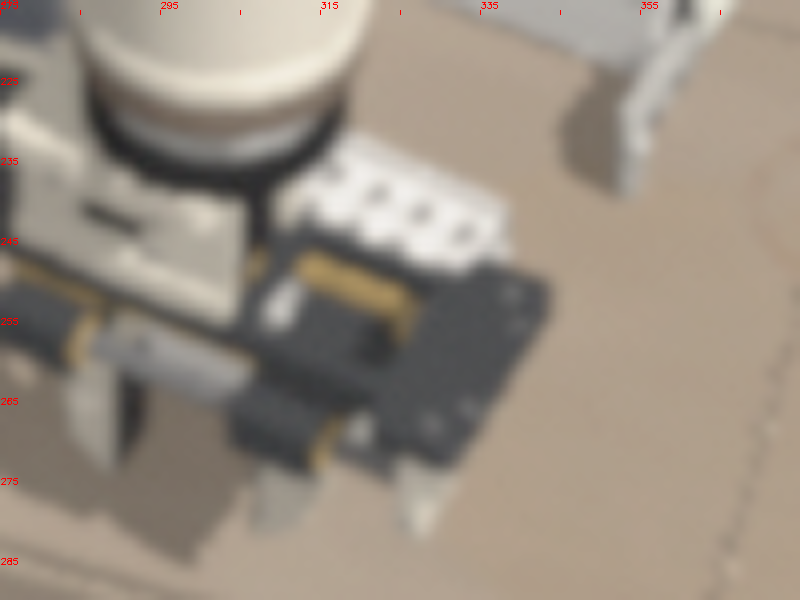

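Call:
carry_out([
  {"dp": [-8,0,0],"yaw": 0},
  {"dp": [-8,0,0],"yaw": 0},
  {"dp": [-8,0,0],"yaw": 0},
  {"dp": [-6,0,0],"yaw": 0},
  {"dp": [-3,0,0],"yaw": 0},
  {"dp": [-3,0,0],"yaw": 0},
  {"dp": [-3,0,0],"yaw": 0},
  {"dp": [-3,0,0],"yaw": 0},
  {"dp": [-3,0,0],"yaw": 0},
])

```text
time_s: 12.4
eef_pos: [0.4156, -0.351, 0.0066]
tcp_rot: [[-0.986, -0.043, -0.16], [0.16, 0.002, -0.987], [0.043, -0.999, 0.005]]
ft_force: [-8.4, 1.9, 6.5]
gripper_width: 0.501
```

Call:
carry_out([
  {"dp": [-3,-0.3,0],"yaw": 0},
  {"dp": [-3,-0.3,0],"yaw": 0},
  {"dp": [-3,-0.2,0],"yaw": 0},
  {"dp": [-3,-0.2,0],"yaw": 0},
])

```text
time_s: 12.73
eef_pos: [0.4152, -0.3506, 0.0066]
tcp_rot: [[-0.985, -0.062, -0.163], [0.163, 0.011, -0.987], [0.063, -0.998, -0.001]]
ft_force: [-8.2, 1.7, 7.1]
gripper_width: 0.497
```

Run:
```python
from h import *
snap('p5',275,205)
s=ctrl.sense();print(s['joint_pos'].round(1),s['ft_torque'],s['tcp_rot'].round(3))
```

```text
12.7833 [ 0.41532996 -0.35055534  0.00658238] [-8.1271895   0.8347681   6.12599695] [-0.16316227 -0.98659868 -0.00105435]
[ 20.7  35.8  19.9 109.9 -15.3  40.3 -49.9] [0.33787944 1.79318177 0.11705515] [[-0.985 -0.063 -0.163]
 [ 0.163  0.011 -0.987]
 [ 0.064 -0.998 -0.001]]
```

View pics/p5.png

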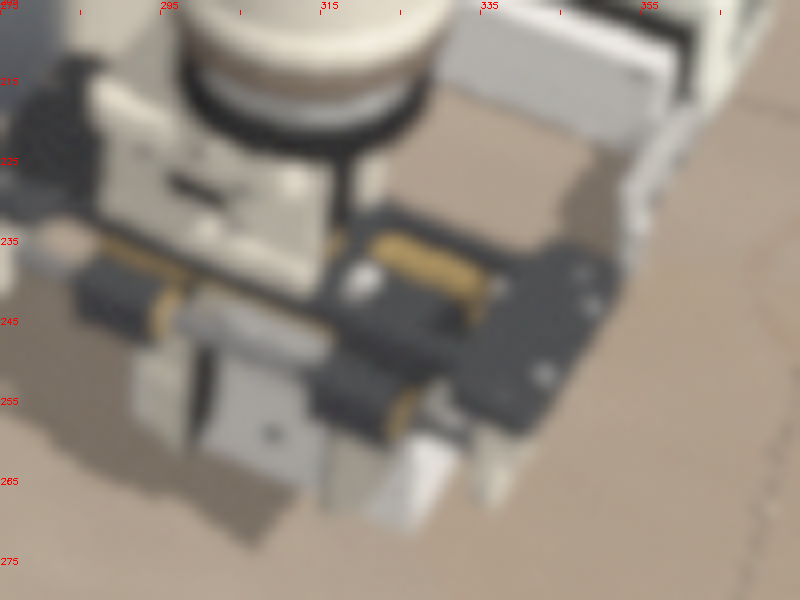

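View pics/p5raw.png

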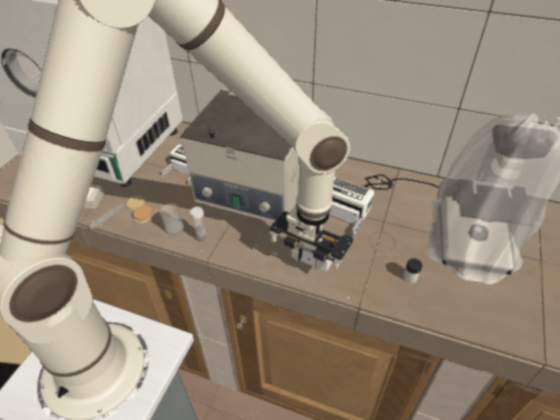

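Call:
carry_out([
  {"dp": [-4,-1.5,0],"yaw": 0},
  {"dp": [-5,-1.5,0],"yaw": 0},
  {"dp": [-5,-1.5,0],"yaw": 0},
])

```text
time_s: 13.03
eef_pos: [0.4237, -0.3509, 0.0087]
tcp_rot: [[-0.984, -0.072, -0.166], [0.165, 0.017, -0.986], [0.074, -0.997, -0.005]]
ft_force: [-3.6, -0.2, -2.2]
gripper_width: 0.497
```

Call:
carry_out([
  {"dp": [-4,-0.5,0],"yaw": 0},
  {"dp": [-4,-0.5,0],"yaw": 0},
  {"dp": [-4,-0.5,0],"yaw": 0},
  {"dp": [-4,-0.5,0],"yaw": 0},
])

```text
time_s: 13.37
eef_pos: [0.4398, -0.3527, 0.0089]
tcp_rot: [[-0.983, -0.075, -0.165], [0.164, 0.019, -0.986], [0.077, -0.997, -0.006]]
ft_force: [-4.1, -0.1, -1.5]
gripper_width: 0.502
```

Call:
carry_out([
  {"dp": [-4,-0.3,0],"yaw": 0},
  {"dp": [-4,-0.3,0],"yaw": 0},
  {"dp": [-4,-0.3,0],"yaw": 0},
  {"dp": [-4,-0.3,0],"yaw": 0},
  {"dp": [-4,-0.3,0],"yaw": 0},
  {"dp": [0,0,0],"yaw": 0},
])

```text
time_s: 13.87
eef_pos: [0.4618, -0.3561, 0.009]
tcp_rot: [[-0.983, -0.077, -0.164], [0.163, 0.02, -0.986], [0.079, -0.997, -0.007]]
ft_force: [-3.4, -0.7, -1.0]
gripper_width: 0.503
```

Run:
```python
from h import *
snap('p6',285,180)
im=ctrl.get_image("top"); crop("top",im,290,140,100,75,8,"p6t")
```

```text
13.9167 [ 0.46179806 -0.35609027  0.00901446] [-1.90233755  0.24228629 -0.50691297] [-0.16406139 -0.9864273  -0.00671201]
```

View pics/p6.png

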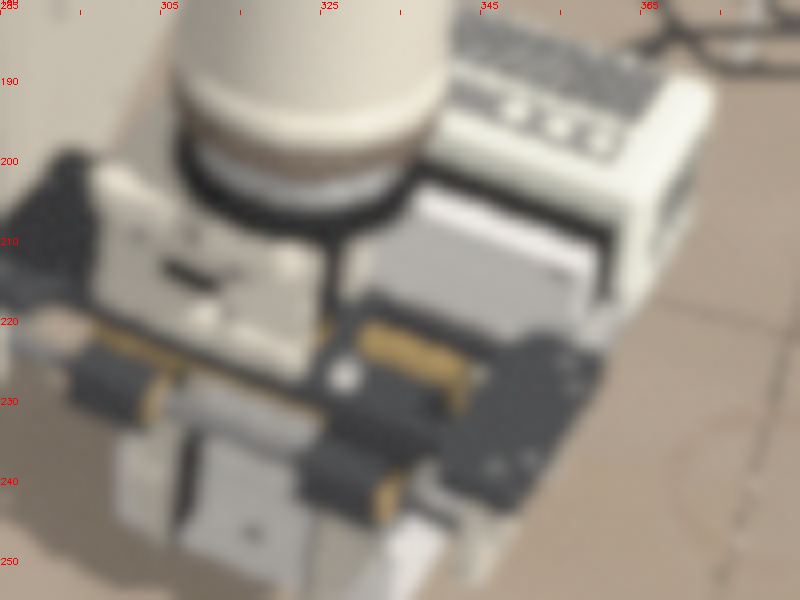

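View pics/p6t.png

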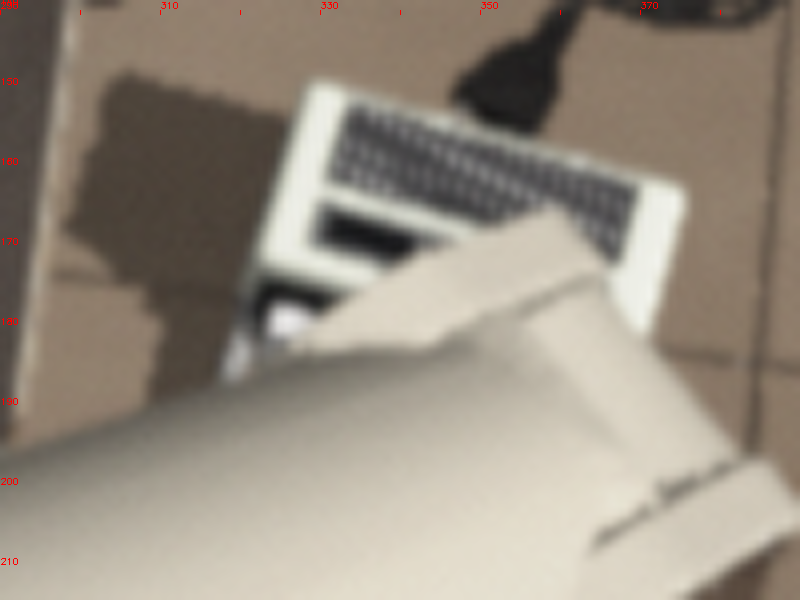

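Call:
carry_out([
  {"dp": [-4,-0.3,0],"yaw": 0},
  {"dp": [-4,-0.3,0],"yaw": 0},
  {"dp": [-4,-0.3,0],"yaw": 0},
  {"dp": [-4,-0.3,0],"yaw": 0},
  {"dp": [-4,-0.3,0],"yaw": 0},
  {"dp": [-2,0,0],"yaw": 0},
])

```text
time_s: 14.47
eef_pos: [0.4792, -0.3592, 0.0091]
tcp_rot: [[-0.982, -0.084, -0.166], [0.165, 0.023, -0.986], [0.087, -0.996, -0.009]]
ft_force: [-5.0, 1.8, 2.2]
gripper_width: 0.499
```

Run:
```python
from h import *
snap('p7',285,180)
```

```text
14.5167 [ 0.47925539 -0.35917532  0.009058  ] [-4.84904724  1.40925572  2.49651697] [-0.16617759 -0.98605388 -0.00909745]
```

View pics/p7.png

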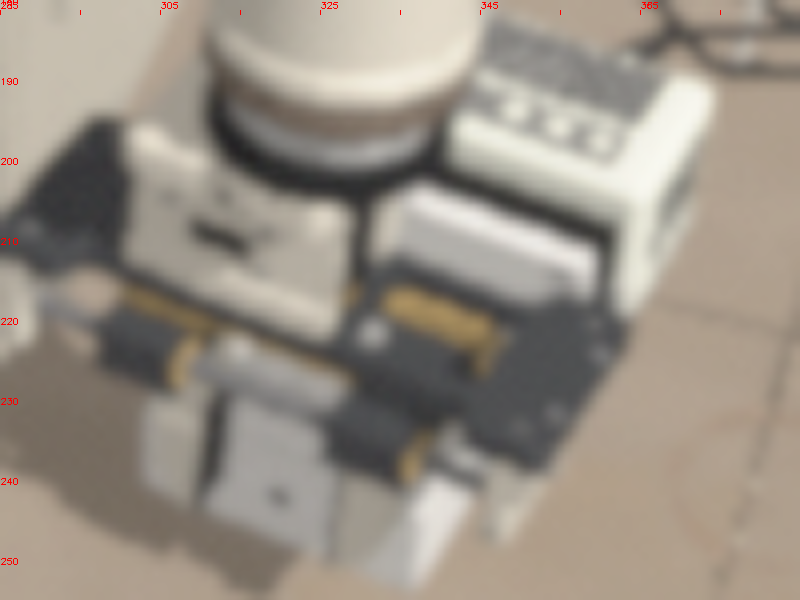

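Run:
```python
from h import *
q=plane("side",[[336.4,253.2],[310.5,243]],0)
c,s=np.cos(-.16),np.sin(-.16)
for p in q:
    d=p[:2]-[.611,-.379]; print(c*d[0]+s*d[1],-s*d[0]+c*d[1])
v=q[1]-q[0];print(np.degrees(np.arctan2(-v[0],v[1])))
```

```text
-0.11608290242867826 -0.046658983230874446
-0.11782512530523914 0.029081855073140567
-7.849615280786695
```

Call:
carry_out([
  {"dp": [-4,-0.6,0.5],"yaw": 0},
  {"dp": [-4,-0.6,0.5],"yaw": 0},
  {"dp": [-4,-0.6,0.5],"yaw": 0},
  {"dp": [-4,-0.6,0.3],"yaw": 0},
])

```text
time_s: 14.85
eef_pos: [0.4931, -0.3625, 0.0093]
tcp_rot: [[-0.982, -0.089, -0.167], [0.165, 0.026, -0.986], [0.092, -0.996, -0.011]]
ft_force: [-5.0, 0.8, -0.8]
gripper_width: 0.503
```

Call:
carry_out([
  {"dp": [-4,-0.6,0.3],"yaw": 0},
  {"dp": [-4,-0.6,0.2],"yaw": 0},
  {"dp": [-3,-0.4,0],"yaw": 0},
])

```text
time_s: 15.1
eef_pos: [0.5054, -0.3649, 0.0094]
tcp_rot: [[-0.982, -0.088, -0.167], [0.165, 0.027, -0.986], [0.092, -0.996, -0.011]]
ft_force: [-3.4, 0.5, -0.7]
gripper_width: 0.502
```

Run:
```python
from h import *
snap('p8',285,175)
```

```text
15.15 [ 0.50630606 -0.36497892  0.00949005] [-2.31823232  0.61076281 -0.83688406] [-0.16622169 -0.98602402 -0.01126852]
```

View pics/p8.png

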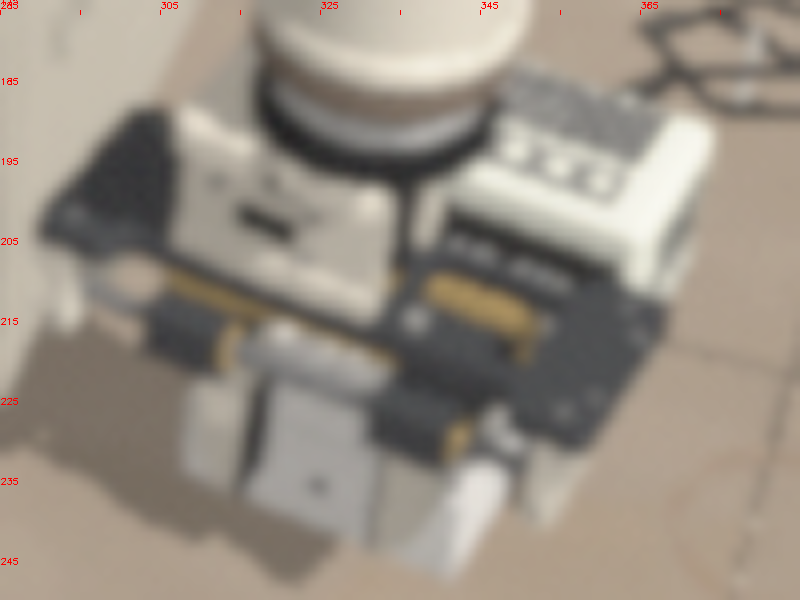

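Call:
carry_out([
  {"dp": [-3,-0.4,0],"yaw": 0},
  {"dp": [-3,-0.4,0],"yaw": 0},
])

```text
time_s: 15.32
eef_pos: [0.5104, -0.3656, 0.0095]
tcp_rot: [[-0.982, -0.092, -0.167], [0.165, 0.028, -0.986], [0.095, -0.995, -0.012]]
ft_force: [-10.8, 3.5, 4.8]
gripper_width: 0.5
```

Call:
carry_out([
  {"dp": [-3,-0.4,0],"yaw": 0},
  {"dp": [-3,-0.4,0],"yaw": 0},
])

```text
time_s: 15.48
eef_pos: [0.51, -0.3654, 0.0096]
tcp_rot: [[-0.98, -0.103, -0.169], [0.166, 0.033, -0.985], [0.107, -0.994, -0.015]]
ft_force: [-10.1, 4.9, 4.3]
gripper_width: 0.499
```

Call:
carry_out([
  {"dp": [-5,-1,0],"yaw": 0},
  {"dp": [-6,-1.5,0],"yaw": 0},
  {"dp": [-6,-1.5,0],"yaw": 0},
])

```text
time_s: 15.73
eef_pos: [0.5093, -0.3649, 0.0098]
tcp_rot: [[-0.976, -0.134, -0.174], [0.169, 0.047, -0.984], [0.14, -0.99, -0.023]]
ft_force: [-15.3, 4.5, 5.9]
gripper_width: 0.501
```

Run:
```python
from h import *
snap('p9',285,175)
s=ctrl.sense();print(s['ft_torque'])
```

```text
15.7833 [ 0.50925334 -0.36491133  0.00981346] [-16.07491417   5.82607681   7.45164268] [-0.17386879 -0.98448932 -0.02346123]
[0.92845818 3.50233575 0.25108166]
```

View pics/p9.png

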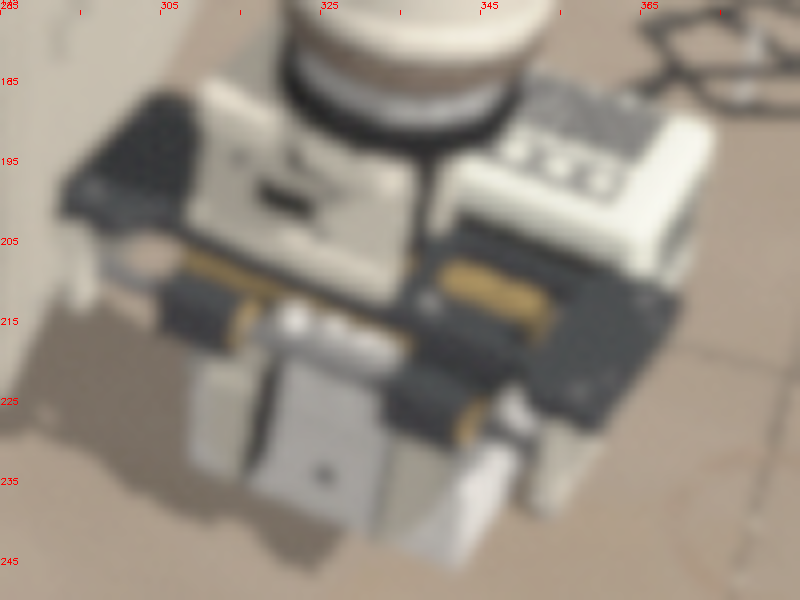

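Call:
carry_out([
  {"dp": [4,0,0],"yaw": 0},
  {"dp": [8,0,0],"yaw": 0},
  {"dp": [12,0,0],"yaw": 0},
  {"dp": [15,-5,0],"yaw": 0},
  {"dp": [15,-15,0],"yaw": 0},
  {"dp": [15,-20,0],"yaw": 0},
  {"dp": [10,-25,0],"yaw": 0},
  {"dp": [10,-25,0],"yaw": 0},
  {"dp": [10,-25,0],"yaw": 0},
  {"dp": [10,-25,0],"yaw": 0},
  {"dp": [10,-25,0],"yaw": 0},
  {"dp": [10,-25,0],"yaw": 0},
])

```text
time_s: 16.78
eef_pos: [0.4165, -0.3518, 0.2257]
tcp_rot: [[-0.981, -0.103, -0.166], [0.163, 0.035, -0.986], [0.107, -0.994, -0.017]]
ft_force: [1.0, -0.2, 0.5]
gripper_width: 0.501
```

Run:
```python
from h import *
snap('p10',285,175)
im=ctrl.get_image("top"); cv2.imwrite("pics/p10traw.png",im);crop("top",im,290,140,100,75,8,"p10t")
```

```text
16.8333 [ 0.41737003 -0.35440243  0.23153633] [-0.06229959 -1.33214177  3.47706297] [-0.16750927 -0.9857721  -0.01392886]
```

View pics/p10.png

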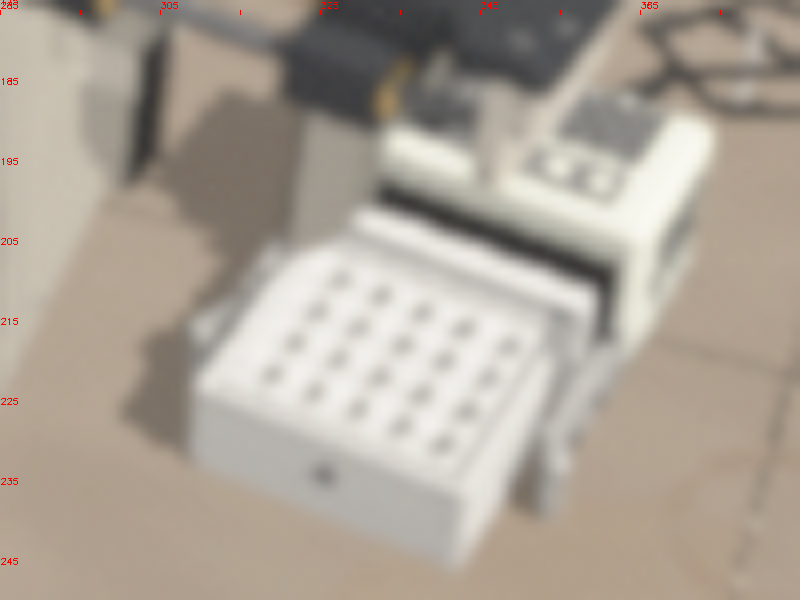

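View pics/p10t.png

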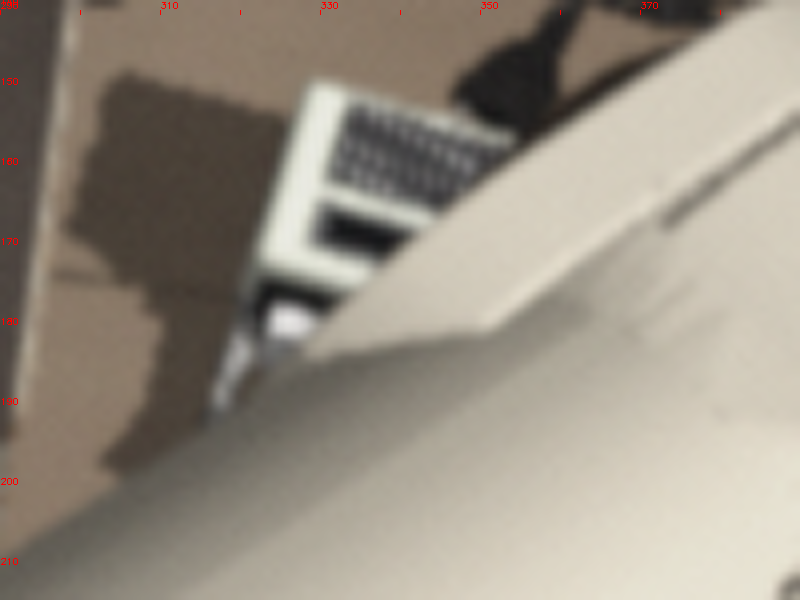

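Run:
```python
from h import *
p=fb([((-44,50,40),(309.5,223)),((-44,-50,40),(343,237.5)),((-44,-50,0),(342,246)),((-44,50,0),(309,232.7)),((26,50,40),(319.5,208)),((44,41,40),(327.5,205)),((44,-41,40),(355.3,216.5))],[.55,-.37,-.16])
ov(p,"pics/p10raw.png","ov10",285,175)
ov([.5676,-.372,-.16],"pics/p10raw.png","ov10b",285,175)
```

```text
[ 0.5657 -0.3737 -0.1853] -10.6 [[-0.1, 0.3], [0.1, 0.0], [-0.2, 1.4], [-0.1, 0.4], [1.9, -0.6], [-0.3, -0.4], [-1.2, -1.2]]
dock frame mm [-45.6  -2. ] rel yaw -1.5
```

View pics/ov10.png

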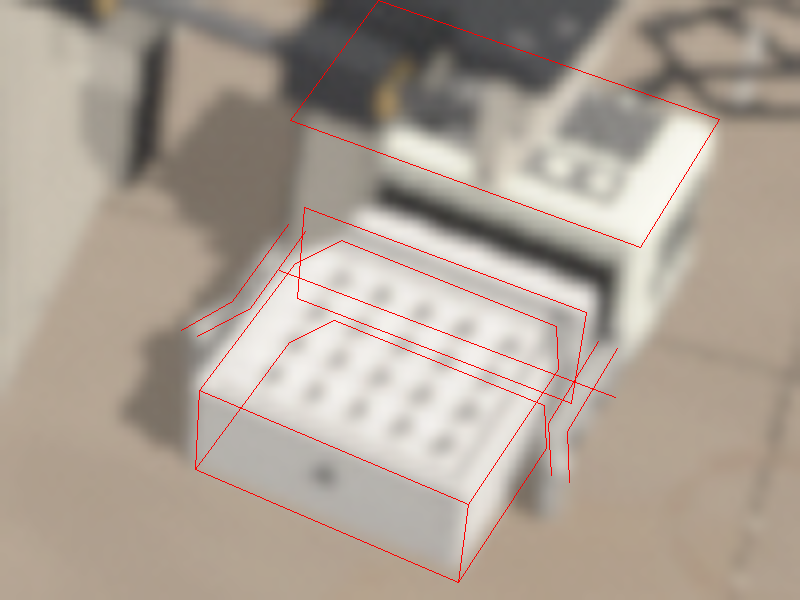

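Call:
carry_out([
  {"dp": [0,-10,-30],"yaw": 0},
  {"dp": [0,-10,-30],"yaw": 0},
  {"dp": [0,-10,-30],"yaw": 0},
  {"dp": [0,-10,-30],"yaw": 0},
  {"dp": [0,-10,-30],"yaw": 0},
  {"dp": [0,-10,-30],"yaw": 0},
  {"dp": [2,-5,-30],"yaw": 0},
  {"dp": [2,0,-30],"yaw": 0},
  {"dp": [2,0,-30],"yaw": 0},
  {"dp": [2,0,-30],"yaw": 0},
])

```text
time_s: 17.72
eef_pos: [0.4796, -0.0542, 0.308]
tcp_rot: [[-0.983, -0.054, -0.178], [0.177, 0.023, -0.984], [0.058, -0.998, -0.013]]
ft_force: [0.9, -1.0, -0.4]
gripper_width: 0.503
```

Run:
```python
from h import *
snap('p11',285,175)
im=ctrl.get_image("top"); cv2.imwrite("pics/p11traw.png",im);crop("top",im,300,150,100,75,8,"p11t")
```

```text
17.7667 [ 0.48059109 -0.0461377   0.30798841] [ 0.54630641  5.6992851  -1.37930682] [-0.1694064  -0.98540182 -0.01687383]
```

View pics/p11.png

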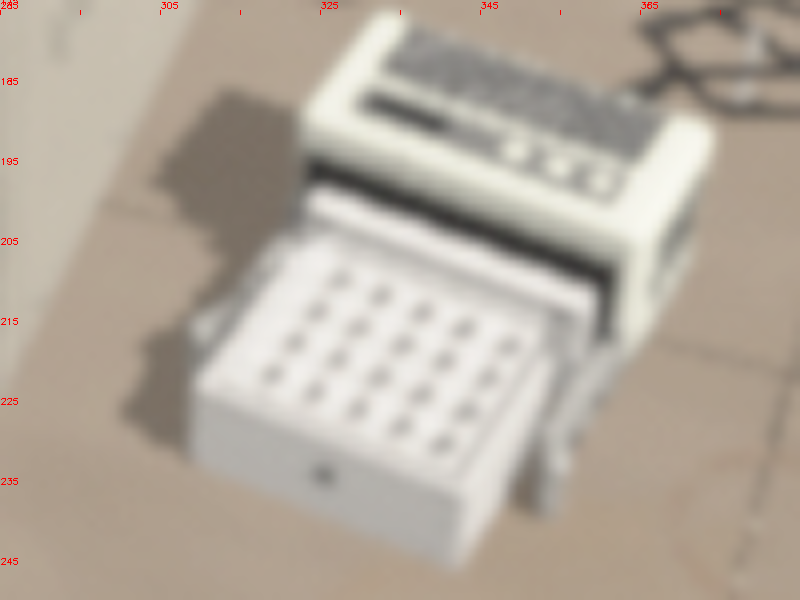

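View pics/p11t.png

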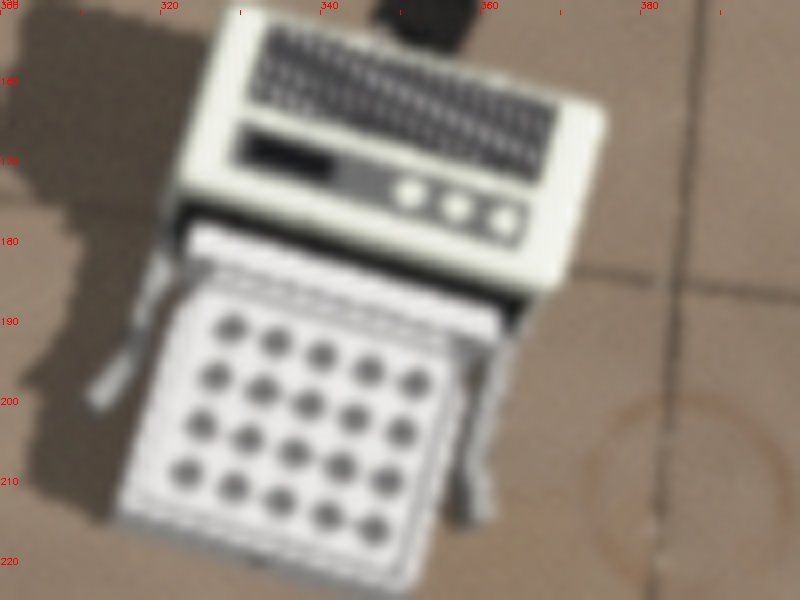

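Run:
```python
from h import *
im=cv2.imread("pics/p11traw.png")
g=cv2.cvtColor(im,cv2.COLOR_BGR2GRAY).astype(np.float32)
# bore centroids refined
def cen(u,v,w=2):
    ys,xs=np.mgrid[int(v)-w:int(v)+w+2,int(u)-w:int(u)+w+2]; W=np.clip(215-g[ys,xs],0,None)**1; return (xs*W).sum()/W.sum(),(ys*W).sum()/W.sum()
A=np.array
tl,tr,bl,br=A([329,190.8]),A([352,197.8]),A([323.2,209]),A([346.8,216.2])
pts=[];loc=[]
for i in range(4):
    for j in range(5):
        a=tl+(tr-tl)*j/4;b=bl+(br-bl)*j/4;q=a+(b-a)*i/3
        pts.append(cen(*np.round(q))); loc.append((i,j))
P=plane("top",pts,.04)[:,:2];c=P.mean(0)
L=A([((1.5-i),(2-j)) for i,j in loc],float)
# similarity fit
z=(L[:,0]+1j*L[:,1]);w=(P-c)@A([1,1j]);k=(np.conj(z)*w).sum()/(abs(z)**2).sum()
print("centre",c,"pitch",abs(k),"yaw",np.degrees(np.angle(k)),"res",abs(w-k*z).max())
d=c-A([.611,-.379]);C,S=np.cos(-.16),np.sin(-.16);print(C*d[0]+S*d[1],-S*d[0]+C*d[1])
for n,z,q in (("plate back top",.049,[[324.5,177.8],[362.5,188.8]]),("housing front",.077,[[322,173.5],[369,186.5]]),("hous back",.077,[[329,150.3],[375,163]])):
    p=plane("top",q,z);v=p[1]-p[0];print(n,np.degrees(np.arctan2(v[0],-v[1])))
g2=cv2.resize(im[172:202,316:370],None,fx=14,fy=14,interpolation=cv2.INTER_CUBIC)
cv2.imwrite("pics/p11z.png",g2)
sd=cv2.imread("pics/p11raw.png");cv2.imwrite("pics/p11sz.png",cv2.resize(sd[192:228,312:368],None,fx=14,fy=14,interpolation=cv2.INTER_CUBIC))
```

```text
centre [ 0.56749929 -0.37208177] pitch 0.01655598440490793 yaw -9.764579657466454 res 0.0019269155471466966
-0.044047286637277284 -0.00010059073942727138
plate back top -9.22125444228712
housing front -8.53498410645377
hous back -8.698838871281037
```

View pics/p11z.png

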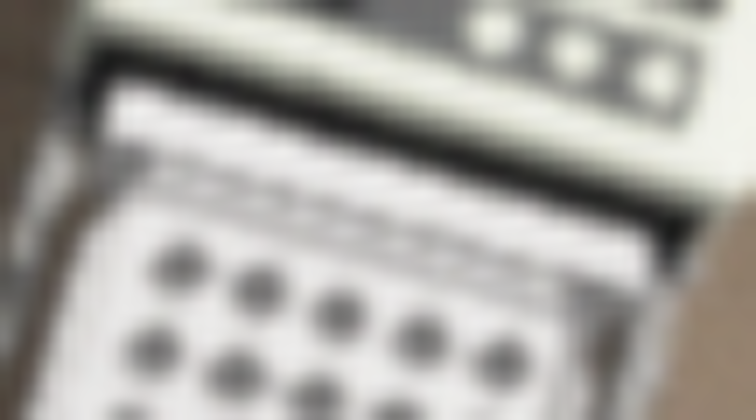

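View pics/p11sz.png

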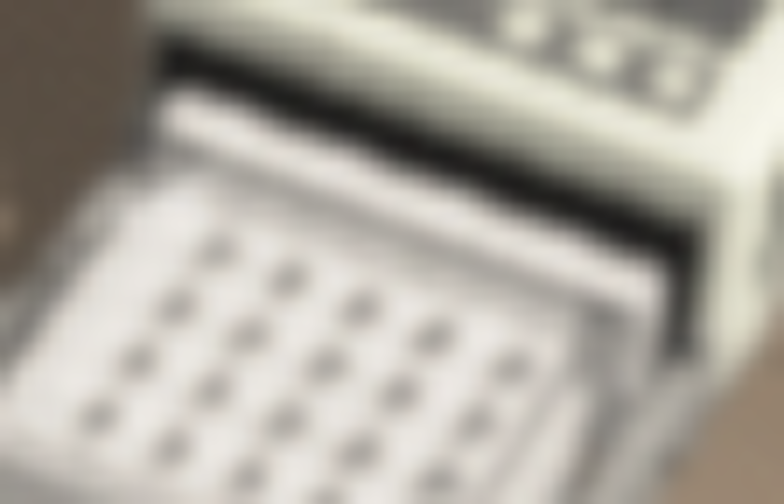

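Call:
carry_out([
  {"dp": [-4,0,15],"yaw": 0},
  {"dp": [-4,0,30],"yaw": 0},
  {"dp": [-4,0,30],"yaw": 0},
  {"dp": [-4,0,30],"yaw": 0},
  {"dp": [-4,0,30],"yaw": 0},
  {"dp": [-4,0,30],"yaw": -0.005},
  {"dp": [-4,0,30],"yaw": -0.005},
  {"dp": [-4,0,30],"yaw": -0.005},
  {"dp": [-4,0,30],"yaw": -0.005},
  {"dp": [-4,0,30],"yaw": -0.005},
  {"dp": [-4,0,25],"yaw": 0},
  {"dp": [-4,0,10],"yaw": 0},
  {"dp": [0,0,0],"yaw": 0},
], jaw=1)

```text
time_s: 18.9
eef_pos: [0.49, -0.3858, 0.3018]
tcp_rot: [[-0.992, -0.023, -0.124], [0.124, 0.017, -0.992], [0.025, -1.0, -0.014]]
ft_force: [-0.3, -0.0, -0.3]
gripper_width: 0.005
```

Call:
carry_out([
  {"dp": [5,25,0],"yaw": 0},
  {"dp": [5,30,0],"yaw": 0},
  {"dp": [5,30,0],"yaw": 0},
  {"dp": [0,30,0],"yaw": 0},
  {"dp": [0,30,0],"yaw": 0},
  {"dp": [0,30,0],"yaw": 0},
  {"dp": [0,30,0],"yaw": 0},
  {"dp": [0,25,0],"yaw": 0},
  {"dp": [0,20,0],"yaw": 0},
  {"dp": [0,10,0],"yaw": 0},
  {"dp": [0,0,0],"yaw": 0},
])

```text
time_s: 19.82
eef_pos: [0.4838, -0.3655, 0.0366]
tcp_rot: [[-0.994, -0.003, -0.11], [0.11, 0.018, -0.994], [0.005, -1.0, -0.018]]
ft_force: [0.0, -0.2, 0.6]
gripper_width: 0.008
```

Call:
carry_out([
  {"dp": [0,10,6],"yaw": 0},
  {"dp": [0,10,6],"yaw": 0},
  {"dp": [0,8,4],"yaw": 0},
  {"dp": [0,3,0],"yaw": 0},
  {"dp": [-6,0,0],"yaw": 0},
  {"dp": [-5,0,0],"yaw": 0},
  {"dp": [-3,0,0],"yaw": 0},
])

```text
time_s: 20.4
eef_pos: [0.5007, -0.3856, 0.0073]
tcp_rot: [[-0.994, 0.005, -0.11], [0.11, 0.015, -0.994], [-0.003, -1.0, -0.015]]
ft_force: [-0.2, 0.5, 0.2]
gripper_width: 0.004
```

Call:
carry_out([
  {"dp": [-3,0,0],"yaw": 0},
  {"dp": [-3,0,0],"yaw": 0},
  {"dp": [-3,0,0],"yaw": 0},
])

```text
time_s: 20.65
eef_pos: [0.5091, -0.3869, 0.0083]
tcp_rot: [[-0.994, 0.002, -0.11], [0.11, 0.015, -0.994], [-0.0, -1.0, -0.015]]
ft_force: [-13.9, 3.3, 8.7]
gripper_width: 0.003
```

Call:
carry_out([
  {"dp": [-3,0,0],"yaw": 0},
  {"dp": [-3,0,0],"yaw": 0},
])

```text
time_s: 20.82
eef_pos: [0.5086, -0.3868, 0.0079]
tcp_rot: [[-0.994, -0.009, -0.113], [0.112, 0.02, -0.993], [0.011, -1.0, -0.019]]
ft_force: [-7.3, 1.6, 5.4]
gripper_width: 0.007
```

Call:
carry_out([
  {"dp": [-5,-1,0],"yaw": 0},
  {"dp": [-7,-2,0],"yaw": 0},
  {"dp": [-7,-2,0],"yaw": 0},
])

```text
time_s: 21.07
eef_pos: [0.5079, -0.3864, 0.0085]
tcp_rot: [[-0.992, -0.04, -0.121], [0.119, 0.033, -0.992], [0.044, -0.999, -0.028]]
ft_force: [-12.5, 2.8, 1.9]
gripper_width: 0.007
```

Call:
carry_out([
  {"dp": [4,0,0],"yaw": 0},
  {"dp": [8,0,-2],"yaw": 0},
  {"dp": [3,0,-10],"yaw": 0.02},
  {"dp": [0,0,-10],"yaw": 0.02},
  {"dp": [-5,0,0],"yaw": 0},
  {"dp": [-4,0,0],"yaw": 0},
  {"dp": [-3,0,0],"yaw": 0},
  {"dp": [-3,0,0],"yaw": 0},
])

```text
time_s: 21.73
eef_pos: [0.5104, -0.3657, 0.0104]
tcp_rot: [[-0.986, -0.038, -0.161], [0.16, 0.031, -0.987], [0.043, -0.999, -0.025]]
ft_force: [0.4, -0.2, -0.6]
gripper_width: 0.004
```

Call:
carry_out([
  {"dp": [-3,-0.5,0],"yaw": 0},
  {"dp": [-4,-1,0],"yaw": 0},
  {"dp": [-5,-1,0],"yaw": 0},
  {"dp": [-6,-1.5,0],"yaw": 0},
])

```text
time_s: 22.07
eef_pos: [0.5112, -0.3655, 0.0108]
tcp_rot: [[-0.984, -0.069, -0.166], [0.163, 0.047, -0.986], [0.076, -0.997, -0.035]]
ft_force: [-13.7, 4.9, 6.7]
gripper_width: 0.003
```

Seated under 14 N at the right side and at the centre; now I release and look with the hand out of the way.

Call:
carry_out([
  {"dp": [4,0,0],"yaw": 0},
  {"dp": [10,0,0],"yaw": 0},
  {"dp": [15,0,0],"yaw": 0},
  {"dp": [15,-10,0],"yaw": 0},
  {"dp": [12,-20,0],"yaw": 0},
  {"dp": [8,-30,0],"yaw": 0},
  {"dp": [5,-30,0],"yaw": 0},
  {"dp": [0,-30,0],"yaw": 0},
  {"dp": [0,-30,0],"yaw": 0},
  {"dp": [0,-30,0],"yaw": 0},
  {"dp": [0,-30,0],"yaw": 0},
  {"dp": [0,-30,0],"yaw": 0},
  {"dp": [0,-20,0],"yaw": 0},
])

```text
time_s: 23.15
eef_pos: [0.4512, -0.3687, 0.2814]
tcp_rot: [[-0.983, -0.07, -0.169], [0.166, 0.047, -0.985], [0.077, -0.996, -0.034]]
ft_force: [0.7, -0.7, 0.3]
gripper_width: 0.004
```

Call:
carry_out([
  {"dp": [0,0,-30],"yaw": 0},
  {"dp": [2,0,-30],"yaw": 0},
  {"dp": [4,0,-30],"yaw": 0},
  {"dp": [5,0,-30],"yaw": 0},
  {"dp": [5,0,-30],"yaw": 0},
  {"dp": [5,0,-30],"yaw": 0},
  {"dp": [5,0,-30],"yaw": 0},
  {"dp": [5,0,-30],"yaw": 0},
  {"dp": [5,0,-30],"yaw": 0},
  {"dp": [5,0,-20],"yaw": 0},
  {"dp": [0,0,0],"yaw": 0},
])

```text
time_s: 24.07
eef_pos: [0.4644, -0.0736, 0.3023]
tcp_rot: [[-0.984, -0.036, -0.177], [0.176, 0.034, -0.984], [0.041, -0.999, -0.028]]
ft_force: [0.9, -0.1, -0.4]
gripper_width: 0.008
```

```bash
cat > bores.py <<'E'
from h import *
A=np.array
def run(im):
    g=cv2.cvtColor(im,cv2.COLOR_BGR2GRAY).astype(np.float32)
    def cen(u,v,w=2):
        ys,xs=np.mgrid[int(v)-w:int(v)+w+2,int(u)-w:int(u)+w+2]; W=np.clip(215-g[ys,xs],0,None); return (xs*W).sum()/W.sum(),(ys*W).sum()/W.sum()
    tl,tr,bl,br=A([329,190.8]),A([352,197.8]),A([323.2,209]),A([346.8,216.2]); pts=[];L=[]
    for i in range(4):
        for j in range(5):
            a=tl+(tr-tl)*j/4;b=bl+(br-bl)*j/4;q=a+(b-a)*i/3; pts.append(cen(*np.round(q))); L.append((1.5-i,2-j))
    P=plane("top",pts,.04)[:,:2];c=P.mean(0);L=A(L)
    z=L@A([1,1j]);w=(P-c)@A([1,1j]);k=(np.conj(z)*w).sum()/(abs(z)**2).sum()
    d=c-A([.611,-.379]);C,S=np.cos(-.16),np.sin(-.16)
    print("c",c.round(4),"pitch",abs(k),"yaw",np.degrees(np.angle(k)),"dock",C*d[0]+S*d[1],-S*d[0]+C*d[1])
E
python3 - <<'E'
from bores import *
snap('p12',285,175)
im=ctrl.get_image("top"); cv2.imwrite("pics/p12traw.png",im)
run(cv2.imread("pics/p11traw.png"));run(im)
a=cv2.imread("pics/p11traw.png")[172:226,310:370];b=im[172:226,310:370]
cv2.imwrite("pics/p12cmp.png",cv2.resize(np.hstack([a,b]),None,fx=6.6,fy=8,interpolation=cv2.INTER_CUBIC))
E
```

```text
24.1167 [ 0.46441428 -0.075593    0.30232865] [-0.11518923  0.47396749  0.85122603] [-0.1782962  -0.98361708 -0.0266065 ]
c [ 0.5675 -0.3721] pitch 0.01655598440490793 yaw -9.764579657466454 dock -0.044047286637277284 -0.00010059073942727138
c [ 0.5673 -0.3723] pitch 0.016576598114018147 yaw -9.6868024347749 dock -0.04422028267465914 -0.000348817871230837
```

View pics/p12cmp.png

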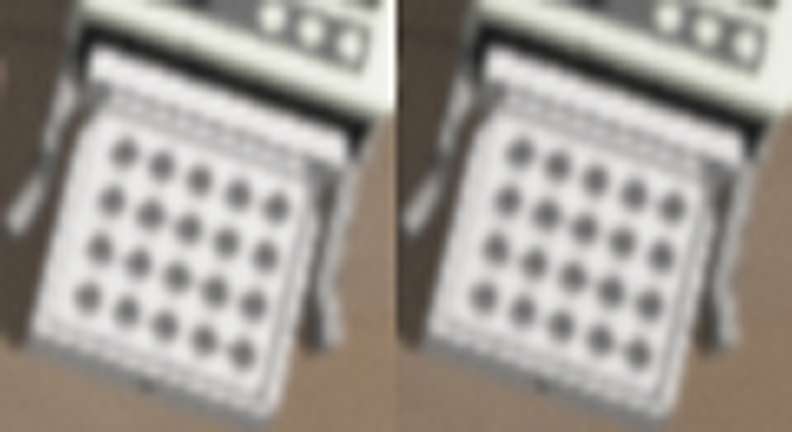

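View pics/p12.png

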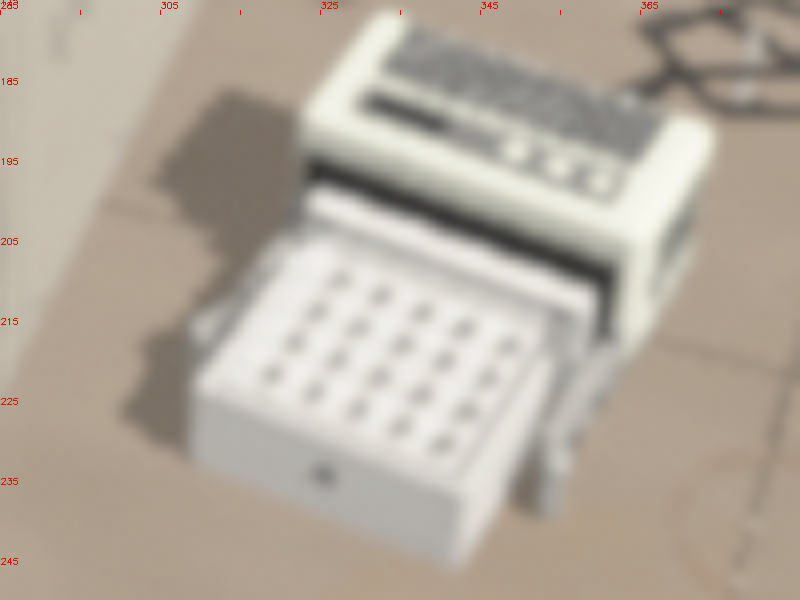

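Run:
```python
from h import *
s0=cv2.imread("pics/side0.png");s1=cv2.imread("pics/p12raw.png")
a=np.vstack([np.hstack([s[190:250,130:230],s[245:305,380:440]]) for s in(s0,s1)])
cv2.imwrite("pics/by.png",cv2.resize(a,None,fx=4.5,fy=4.5,interpolation=cv2.INTER_CUBIC))
for nm,(y0,y1,x0,x1) in dict(case=(255,290,400,425),tube=(205,242,188,210),beaker=(203,236,160,187)).items(): print(nm,np.abs(s0[y0:y1,x0:x1].astype(int)-s1[y0:y1,x0:x1]).mean())
```

```text
case 2.112761904761905
tube 2.615069615069615
beaker 2.471754582865694
```

View pics/by.png

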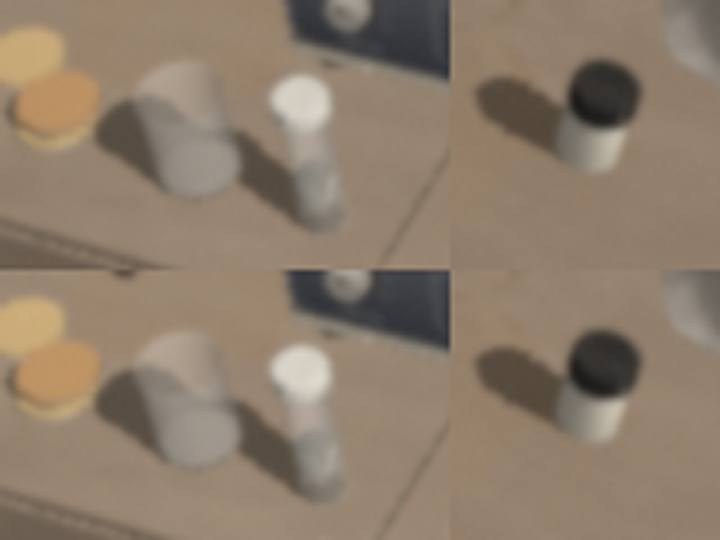

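```bash
python3 -c "
from rig import ctrl
print(ctrl.sense()['time_s'],ctrl.hand_in())"
```

```text
the job is handed in; nothing more can be done
24.1667 None
```

I docked the tube block and handed the job in at 24.2 s, with the hand clear; the hand-in gave no verdict. I turned the block about 30° by pushing its side face near the bevelled corner with closed fingertips. Then I pushed it home between the guides with two fingertips on its rear face.

**Seating:**
- I pressed the rear face again at the right side and then at the centre, with about 14 N each time. The block did not move, so the face appears to lie flat against the plate.
- I did not press on the left side alone.

**Position:** In the last top picture the block's centre was at about x = -44.2 mm, y = -0.3 mm in the dock frame. The target is -44 mm, 0. My dock position is good to 2–3 mm, so this does not prove contact by itself.

**Angle:** The block measured -9.7°, against -8.5° to -9.2° for the dock's edges. I take this as picture error, because pressing on the right did not turn the block.

**Other objects:** The tube, beaker and screw case look the same as at the start in the side picture.

**What disagreed:**
- The fingertips stood about 27 mm higher than the measured tool position implied. On the first approach they passed just over the block's top with no force felt, so I corrected the height from the pictures.
- Under contact force the hand tilted, by about 8° at most. The highest wrist force I read was about 19 N.

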